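# Hang the splatter guard's lift-off leaf and clip it shut

### The arm

A 6-joint arm with a two-finger parallel gripper is mounted at the origin on the work surface. World frame = base frame: x ahead of the robot, y to its left, z up, the work surface at z = 0. Lengths are in m, angles in degrees, forces in N, time in s.
With the tool pointing down it reaches from about 0.3 to 0.75 m from the base axis. Payload 8.5 kg.
Tool frame: the origin (TCP) lies midway between the tips of the shut fingers; the grasp point (between the pads) lies 19 mm behind it; z points along the fingers, y is the direction in which the jaws open and shut (so a half turn about z gives the same grasp; the last joint's range is limited). The gripper opens to 85 mm and grips with 20 to 120 N. Pads are 22 mm wide; open, the fingers measure 114 mm over their backs; the gripper's body (76 mm by 85 mm) begins 54 mm behind the grasp point. The pads swing forward as they close: fully open they stand 13 mm farther back than shut.
Start: joints at [-88.31, 21.807, 74.336, -0, 83.858, -12.336], TCP at [0.133, -0.534, 0.231] pointing down, gripper open.
Joint ranges: [-178.18, 178.18], [-50.72, 133.34], [12.68, 142.11], [-81.47, 261.47], [9.98, 163.14], [-165.26, 165.26]. Speed limits (degrees/s): [136.94, 136.94, 180, 180, 180, 180].

### API

Orientations are given as [roll, pitch, yaw] about the fixed x, y, z axes, in that order (R = Rz(yaw) Ry(pitch) Rx(roll)).
In Python, from rig import manip, snapshot, camera_params, workorder gives the robot as it stands.
- The arm moves only by the shell command python3 -m crank 'ROWS' [OPENING] [FORCE]. ROWS is JSON, a list of rows, each an object with "slide": the shift along the tool's x, y, z each as a share of 0.025 m, from -1 to 1, a list of three; "turn": the turn, a rotation vector about the tool's x, y, z each as a share of pi rad, from -1 to 1, a list of three. In form: [{"slide": [tx, ty, tz], "turn": [ax, ay, az]}, ...]. A call has 1 to 10 rows; each row shifts and turns the commanded pose from where the row before left it, along the tool's axes as they then stand; what a row does not reach is not made up. A row lasts 1/12 s, in which the tool goes at most 41.7 mm and 7.16 degrees, less where a joint would pass 70% of its speed; a pose out of reach is approached as far as the arm can. A call with a number of a shift or a turn outside -1 to 1 is refused whole. A call with a gripper value outside its range is refused whole. OPENING is the opening, from -1 (shut) to 1 (fully open), set as the call begins (- or left out, the last holds). The fingers move at their own pace and stop on an object; FORCE is the grip in N (left out, the last holds). Time passes only in rows, so rows that do not move let the fingers close. It gives the time, the measured TCP pose, the force and the opening at its end, in the units of the state.
- manip.sense(): the state, without advancing time (a new reading comes with each control period).
- snapshot(name): name is "scene" or "top" or "wrist"; returns (picture, depth): 420x560x3 uint8, red, green, blue; 420x560 float32, m along the optical axis (not along the pixel's ray), 0 where there is no reading.
- camera_params(name): a dict with "K" (3x3 intrinsics, pixels), "rvec" (rotation vector, rad) and "tvec" (3), from world to camera coordinates, as OpenCV has them. Camera axes: x right, y down, z forward; pixel columns grow to the right and rows downward; lengths in m; the calibration is good to about 2 mm. The wrist camera is an equidistant fisheye: a pixel r from the principal point sees the ray r / f radians off the axis. A picture is of the moment at which its call begins: read the wrist's pose just before it. camera_params takes no time and is no camera call; for the wrist camera it gives the pose at the moment of the call.
- workorder.close_job(): hands the job in, once; it reports no verdict.
The state is a dict: "time": time; "joint_pos": joint angles; "joint_velocities": joint speeds; "joint_torque": joint torques, N m; "ee_pos": TCP position; "ee_rot": TCP orientation; "force": force on the tool from outside, world axes, zero at the start; "ft_torque": the same for the moment, N m; "gripper_width": finger opening in m.
Only numpy, scipy, OpenCV 4.12 (cv2) and the standard library are available. Lean on these libraries where they do the work, as an engineer would, in place of code of your own. Each camera call takes 0.05 s, during which the arm holds its last target.

### The job

Take the loose front leaf of the hotpot splatter guard out of the plate rack and, with the leaf standing well open on the robot's side, ease its two sockets down over the two upright hinge pins together until both sit fully home. Then swing it shut until its edge bar snaps fully into the spring clip, and let go. Feel it in rather than force it (40 N at the very most), and leave the other things on the table where they stand.

Things in the scene. Friction and masses are not known exactly. Their poses are not given: they have to be found in the camera images.
- handle (a point): Centre of the leaf's black handle, 60 long x 14 thick x 38 high mm, over its centre of mass; grip across the 14. Leaf: flat steel screen 10 thick, 215 wide, 207 high with handle, about 0.35 kg, loose, upright in the rack, free edge towards the robot. Axes of leaf points: x from hinge axis to edge bar, y across, z up. 98 mm from the hinge axis, 188 above the underside; top rail's top at 170.
- socket_low (a point): Centre of the lower mouth of the lower hinge socket: upright tube 20 long, outside 20, bore 9.6 mm, at the leaf's hinge edge; mouth 12 mm above the leaf's underside, 176 below the handle's centre. The leaf's frame starts 17 mm from the tube's axis. A push of over about 6 N up on the sockets can turn the leaf in the grip.
- socket_up (a point): Centre of the lower mouth of the upper hinge socket: same tube on the same axis, 120 mm above the lower one.
- edge_bar (a point): Point on the round upright bar (10 mm diameter) at the leaf's free edge that meets the clip: 200 mm from the hinge axis, 136 above the underside. Between bar and panel is a 30 mm open gap for the clip's jaw.
- guard: Fixed splatter guard: steel tray 290 x 290 mm, side screens 153 high, stove and lidded pot (159 high) inside, open front towards the robot. On the tray's front edge a frame with two posts 166 high: left post carries the hinge pins, right post the clip. Origin: on the table under the middle of the front; x away from the robot, into the guard, y left, z up. The leaf opens towards the robot.
- pin_low (a point): Nominal foot of the lower hinge pin (where the socket's mouth seats), guard axes, 28 mm above the table. Pin: 8 mm diameter, 17 high, 1 mm tip chamfer, on a round bracket 18 wide, 6 thick, from the post 28 mm left. The front frame is screwed tight through slotted holes: pins and clip really stand up to 5 mm off, together, fore-aft and sideways (heights and angles true): find the pins by feel.
- pin_up (a point): Nominal foot of the upper hinge pin, 120 mm straight above the lower; same pin and bracket, shifted exactly as the lower. The sockets clear the pin tips with the leaf raised 17 mm; raised over 94 mm the lower socket would meet this bracket from below: bring the leaf in level from the robot's side, between these heights.
- clip (a point): Nominal seat of the edge bar in the spring clip, 200 mm right of the pins, 152 mm above the table, shifted with the pins; guard axes. Two sprung jaws 22 high, open to -x (robot). The bar is pushed in along +x: it meets the lips 10 mm before the seat, needs about 2 to 5 N there, snaps through and stops on a plate. Then the leaf lies along the guard's y.
- rack: Fixed steel wire plate rack, 240 x 118 mm; the leaf's underside rests 20 mm above the table between upright wires that reach 62 mm, with 1.5 mm play. Origin: centre, on the table. Leaf along its x.
- lid_rest: Bystander: red ceramic lid rest, saucer 110 mm across with two upright fins, 53 high. Origin: centre of its underside.
- spoon_cup: Bystander: white cup, 74 mm across, 90 high, with four steel spoons standing to about 160 mm. Origin: centre of its underside.
- dish: Bystander: clear glass dish, 116 mm across, 35 high. Origin: centre of its underside.
- tongs: Bystander: green silicone-tipped steel tongs lying flat, 230 mm long, 16 high. Origin: near their middle, on the table.
Not all that is in view belongs to the job. There is more than one size of the part that bears handle; the job needs the middle-sized.

How it is judged:
By the outcome, as a careful person would: the job done as asked, in the order asked, and still so for the second after the job is handed in, with the robot touching nothing.
It also fails if it takes over 72 s, if anything falls off the work surface, if the arm or the gripper's body presses on something with over 40 N, if the wrist force passes 120 N, or if a joint passes its speed limit or range.

## Working session

There is one attempt and no reset: what is moved stays moved. The work goes in short steps, Python scripts to look and compute and a shell command to move; the robot and the scene stay as the last step left them, time stands still between calls to the robot, and variables do not carry over. Pictures are saved under pics/ and viewed, and the job is handed in when it is done.

```bash
ls; mkdir -p pics; python3 - <<'E'
from rig import manip, snapshot, camera_params
import cv2, numpy as np
print(manip.sense())
for n in ("scene","top","wrist"):
    p=camera_params(n); print(n,p)
    im,d=snapshot(n); cv2.imwrite(f"pics/{n}0.png",im[:,:,::-1]); np.save(f"pics/{n}0_d.npy",d)
E
```

```text
pics
{'time': 0.0, 'joint_pos': array([-8.83118146e+01,  2.18393627e+01,  7.43876752e+01, -5.48378262e-04,
        8.38579907e+01, -1.23350573e+01]), 'joint_velocities': array([ 0.04648032,  0.04677255, -0.01217539, -0.00136416,  0.06247113,
       -0.04927246]), 'joint_torque': array([-7.98943038e-04, -4.48471427e+01, -2.31278801e+01, -1.84901346e-04,
        4.81412470e-03, -1.02189540e-05]), 'ee_pos': array([ 0.13326605, -0.53328551,  0.23070984]), 'ee_rot': array([-1.79916818e+02, -1.76319354e-02,  1.40232889e+01]), 'force': array([ 0.24389739, -0.08761893,  0.23955341]), 'ft_torque': array([ 0.04843148,  0.05375942, -0.03499797]), 'gripper_width': 0.08570363031983498}
scene {'K': array([[533.56439375,   0.        , 272.40395659],
       [  0.        , 533.56439375, 204.910241  ],
       [  0.        ,   0.        ,   1.        ]]), 'rvec': array([ 1.9664241 ,  1.33917827, -0.61221096]), 'tvec': array([-0.17365225, -0.11666675,  2.05973668])}
top {'K': array([[524.77719614,   0.        , 275.13584205],
       [  0.        , 524.77719614, 207.28512176],
       [  0.        ,   0.        ,   1.        ]]), 'rvec': array([ 2.19326224, -2.16605038,  0.08762242]), 'tvec': array([0.06885076, 0.42365009, 1.84043166])}
wrist {'K': array([[325.1922621 ,   0.        , 275.93456765],
       [  0.        , 325.1922621 , 212.41984127],
       [  0.        ,   0.        ,   1.        ]]), 'rvec': array([-2.26498418,  1.76627943,  0.29262839]), 'tvec': array([-0.54932335, -0.04178561,  0.38112104])}
```

View pics/scene0.png

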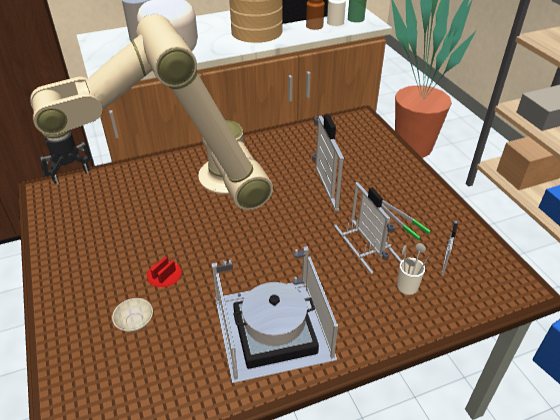

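View pics/top0.png

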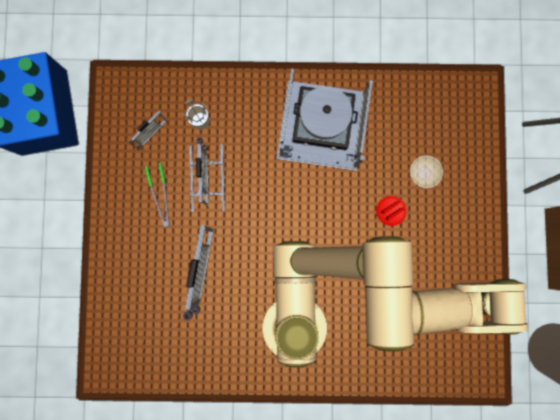

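View pics/wrist0.png

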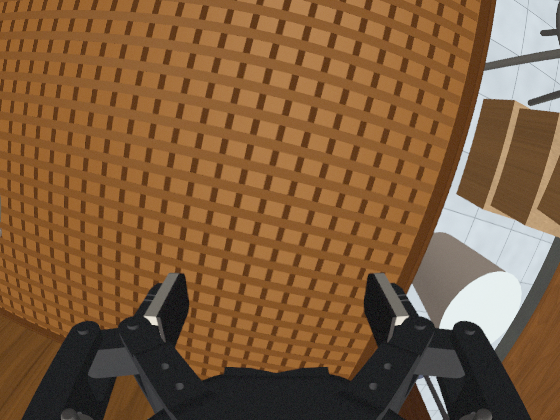

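Candidates for the handle-bearing leaf: the large one standing at scene (328,160) / top (198,270); the one in the rack at scene (372,215) / top (203,170); the small one at scene (450,245) / top (150,128). The one in the rack is middle-sized. I'll check it close up.

```bash
cat > h.py <<'E'
import numpy as np, cv2
from rig import manip, snapshot, camera_params
def RT(p):
    return cv2.Rodrigues(np.array(p["rvec"]))[0], np.array(p["tvec"],float)
def back(p,u,v,d):
    R,t=RT(p);K=p["K"]
    c=np.stack([(u-K[0,2])/K[0,0]*d,(v-K[1,2])/K[1,1]*d,d],-1)
    return (c-t)@R
def onplane(p,u,v,z,fish=False):
    R,t=RT(p);K=p["K"]
    u=np.asarray(u,float);v=np.asarray(v,float)
    if fish:
        x=(u-K[0,2])/K[0,0];y=(v-K[1,2])/K[1,1];r=np.hypot(x,y)+1e-12
        c=np.stack([np.sin(r)*x/r,np.sin(r)*y/r,np.cos(r)],-1)
    else: c=np.stack([(u-K[0,2])/K[0,0],(v-K[1,2])/K[1,1],np.ones_like(u)],-1)
    o=-R.T@t; d=c@R
    return o+d*((z-o[2])/d[...,2])[...,None]
def proj(p,X,fish=False):
    R,t=RT(p);K=p["K"];c=np.atleast_2d(X)@R.T+t
    if fish:
        rr=np.hypot(c[:,0],c[:,1])+1e-12;th=np.arctan2(rr,c[:,2])
        return np.stack([K[0,2]+K[0,0]*th*c[:,0]/rr,K[1,2]+K[1,1]*th*c[:,1]/rr],-1)
    return np.stack([K[0,2]+K[0,0]*c[:,0]/c[:,2],K[1,2]+K[1,1]*c[:,1]/c[:,2]],-1)
E
python3 - <<'E'
import cv2,numpy as np
a=cv2.imread("pics/scene0.png");b=cv2.imread("pics/top0.png")
cv2.imwrite("pics/c1.png",np.hstack([cv2.resize(a[100:290,300:480],(400,422)),cv2.resize(b[90:330,120:280],(400,600))[:422]]) )
cv2.imwrite("pics/c2.png",cv2.resize(b[60:180,120:380],None,fx=3,fy=3,interpolation=2))
cv2.imwrite("pics/c3.png",cv2.resize(a[230:390,190:350],None,fx=3.7,fy=3.7,interpolation=2))
E
```

```text
(no output)
```

View pics/c1.png

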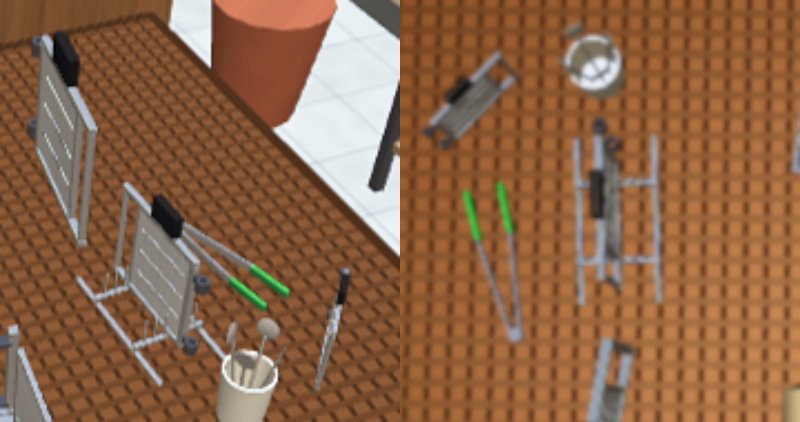

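View pics/c2.png

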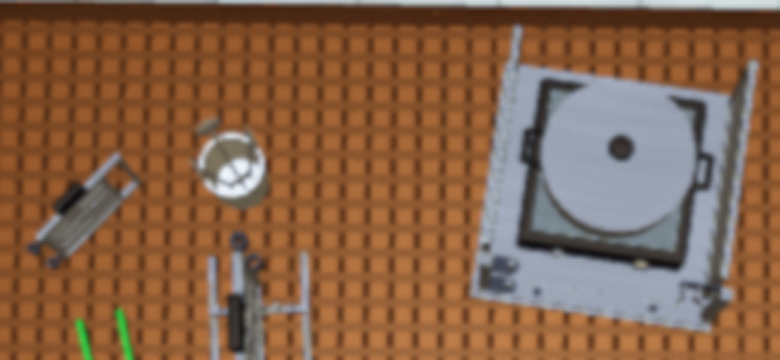

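View pics/c3.png

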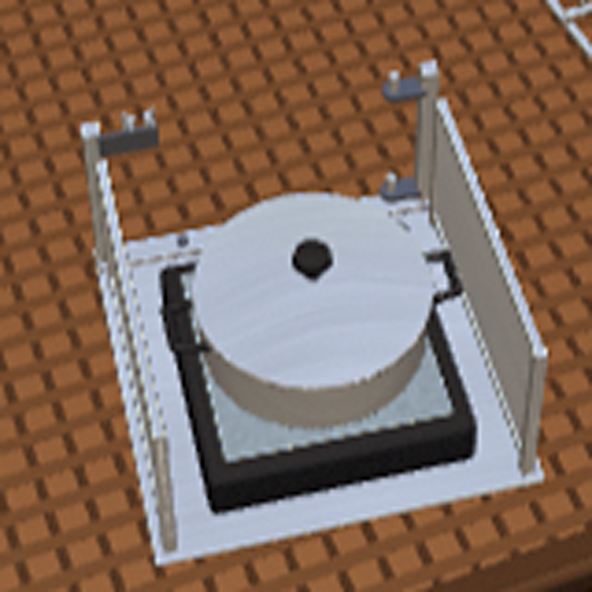

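```bash
python3 - <<'E'
from h import *
T=camera_params("top");S=camera_params("scene")
im=cv2.imread("pics/top0.png");d=np.load("pics/top0_d.npy")
P=onplane
g=cv2.cvtColor(im,cv2.COLOR_BGR2GRAY)
m=((im.max(2)<60)).astype(np.uint8); 
n,l,st,c=cv2.connectedComponentsWithStats(m)
for i in range(1,n):
    if st[i,4]>15 and c[i][0]<260: print("top dark",st[i],c[i],onplane(T,*c[i],0.227), np.median(d[l==i]))
im2=cv2.imread("pics/scene0.png");d2=np.load("pics/scene0_d.npy")
m=((im2.max(2)<60)).astype(np.uint8)
n,l,st,c=cv2.connectedComponentsWithStats(m)
for i in range(1,n):
    if st[i,4]>15 and 300<c[i][0]<480 and c[i][1]>100:
        dd=np.median(d2[l==i]);print("sc dark",st[i],c[i],back(S,*c[i],dd))
# depth points
for u,v in [(296,252),(232,262),(224,268),(305,251)]:
    print("scene",(u,v),back(S,float(u),float(v),np.median(d2[v-1:v+2,u-1:u+2])), onplane(S,u,v,0.165))
# tray corners in top: 
q=lambda x,y:(x/3+120,y/3+60)
for nme,(x,y),z in [("fl",(471,297),0.005),("fr",(708,328),0.005),("pinup",(497,262),0.165),("clipbar",(695,295),.165)]:
    print(nme,q(x,y),onplane(T,*q(x,y),z))
E
```

```text
top dark [   4   57   73   97 1708] [ 54.74531616 116.39871194] [0.68724935 0.7791151  0.227     ] 2.5114996
top dark [27 63 11 12 75] [33.12       69.74666667] [0.83856847 0.85555137 0.227     ] 2.3685956
top dark [ 0 71  4 10 31] [ 1.19354839 75.64516129] [0.81793245 0.9568882  0.227     ] 2.3861296
top dark [31 89 11 11 68] [37.30882353 95.11764706] [0.75569896 0.83803063 0.227     ] 2.3620307
top dark [ 0 95  8 12 72] [  3.06944444 100.72222222] [0.73608587 0.94641267 0.227     ] 2.3608518
top dark [ 36 114  10  11  59] [ 41.52542373 120.33898305] [0.67397452 0.82058457 0.227     ] 2.351283
top dark [  0 121  12  11  77] [  6.55844156 126.58441558] [0.65241239 0.93075449 0.227     ] 2.3517473
top dark [139 121  10  11  49] [143.30612245 125.91836735] [0.65997375 0.49616032 0.227     ] 1.7553556
top dark [197 159   5  18  66] [198.8030303  166.60606061] [0.53161286 0.31658316 0.227     ] 1.6577878
top dark [189 260  10  27 119] [193.24369748 271.10084034] [0.20355982 0.32590367 0.227     ] 1.5708091
sc dark [323 114  13  25 213] [329.12206573 126.36150235] [0.21353509 0.31259951 0
[... 341 characters left out ...]
5.17024221] [ 0.9596689   0.20835171 -0.01867685]
scene (296, 252) [0.60937265 0.02371052 0.15746937] [0.61584963 0.02077553 0.165     ]
scene (232, 262) [ 0.4407711  -0.1245715   0.00298276] [ 0.58465513 -0.16125166  0.165     ]
scene (224, 268) [ 0.58660017 -0.18628996  0.15226273] [ 0.59776206 -0.1888581   0.165     ]
scene (305, 251) [0.6177513  0.04819179 0.16027884] [0.62178675 0.04624387 0.165     ]
fl (277.0, 159.0) [0.59772848 0.06962956 0.005     ]
fr (356.0, 169.33333333333331) [ 0.56382192 -0.21394607  0.005     ]
pinup (285.66666666666663, 147.33333333333331) [0.60892217 0.04180762 0.165     ]
clipbar (351.66666666666663, 158.33333333333331) [ 0.5750621  -0.17518366  0.165     ]
```

Rack leaf confirmed: in the rack, handle at top (199,167) and scene (375,197), bigger than the small one at (150,128) and smaller than the big one at (198,270). Moving to a viewpoint between rack and guard.

```bash
python3 -m crank '[{"slide":[0,0,-1],"turn":[0,0,0.039]},{"slide":[0,0,-1],"turn":[0,0,0.039]},{"slide":[0.49,-1,-0.15],"turn":[0,0,0]},{"slide":[0.49,-1,-0.15],"turn":[0,0,0]},{"slide":[0.49,-1,-0.15],"turn":[0,0,0]},{"slide":[0.49,-1,-0.15],"turn":[0,0,0]},{"slide":[0.49,-1,-0.15],"turn":[0,0,0]},{"slide":[0.49,-1,-0.15],"turn":[0,0,0]},{"slide":[0.49,-1,-0.15],"turn":[0,0,0]},{"slide":[0.49,-1,-0.15],"turn":[0,0,0]}]' 1 20
```

```text
time: 0.98
ee_pos: [0.2317, -0.3322, 0.3113]
ee_rot: [-180.0, 0.0, -0.0]
force: [0.4, -0.2, 1.0]
gripper_width: 0.0854
```

```bash
python3 -m crank '[{"slide":[0.49,-1,-0.15],"turn":[0,0,0]},{"slide":[0.49,-1,-0.15],"turn":[0,0,0]},{"slide":[0.49,-1,-0.15],"turn":[0,0,0]},{"slide":[0.49,-1,-0.15],"turn":[0,0,0]},{"slide":[0.49,-1,-0.15],"turn":[0,0,0]},{"slide":[0.49,-1,-0.15],"turn":[0,0,0]},{"slide":[0.49,-1,-0.15],"turn":[0,0,0]},{"slide":[0.49,-1,-0.15],"turn":[0,0,0]},{"slide":[0.49,-1,-0.15],"turn":[0,0,0]},{"slide":[0.49,-1,-0.15],"turn":[0,0,0]}]'; python3 - <<'E'
from h import *
p=camera_params("wrist");im,d=snapshot("wrist");cv2.imwrite("pics/w1.png",im[:,:,::-1]);np.savez("pics/w1.npz",d=d,**p)
R,t=RT(p);print(-R.T@t,R[2]);print(manip.sense()["joint_pos"],d.min(),d.max())
E
```

```text
time: 1.82
ee_pos: [0.3541, -0.0822, 0.349]
ee_rot: [-180.0, 0.0, -0.0]
force: [-0.5, -0.1, 0.9]
gripper_width: 0.0852
[ 0.43685185 -0.08241986  0.49130899] [-0.32008158  0.00107985 -0.94738937]
[-31.46904653  -1.77450837  84.81261237   0.11655155  96.89867611
  58.38575391] 0.0 1.7997994
```

View pics/w1.png

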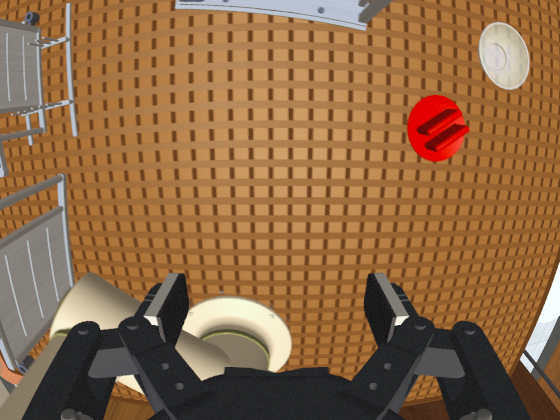

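```bash
python3 -m crank '[{"slide":[0.6,-1,-0.15],"turn":[0,0,0]},{"slide":[0.6,-1,-0.15],"turn":[0,0,0]},{"slide":[0.6,-1,-0.15],"turn":[0,0,0]},{"slide":[0.6,-1,-0.15],"turn":[0,0,0]},{"slide":[0.6,-1,-0.15],"turn":[0,0,0]},{"slide":[0.6,-1,-0.15],"turn":[0,0,0]},{"slide":[0.6,-1,-0.15],"turn":[0,0,0]},{"slide":[0.6,-1,-0.15],"turn":[0,0,0]},{"slide":[0.6,0,-0.15],"turn":[0,0,0]},{"slide":[0,0,0],"turn":[0,0,0]}]'; python3 - <<'E'
from h import *
p=camera_params("wrist");im,d=snapshot("wrist");cv2.imwrite("pics/w2.png",im[:,:,::-1]);np.savez("pics/w2.npz",d=d,**p)
cv2.imwrite("pics/w2a.png",cv2.resize(im[0:250,0:200,::-1],None,fx=3,fy=3,interpolation=2)[:600])
cv2.imwrite("pics/w2b.png",cv2.resize(im[0:150,200:460,::-1],None,fx=3,fy=3,interpolation=2))
E
```

```text
time: 2.7
ee_pos: [0.4906, 0.1172, 0.3819]
ee_rot: [180.0, 0.0, 0.1]
force: [-0.3, -0.6, -0.7]
gripper_width: 0.0855
```

View pics/w2.png

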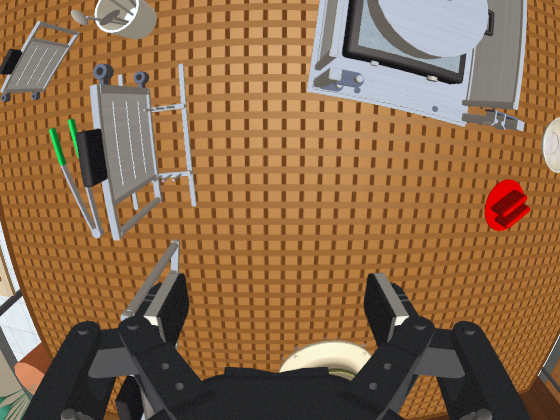

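View pics/w2b.png

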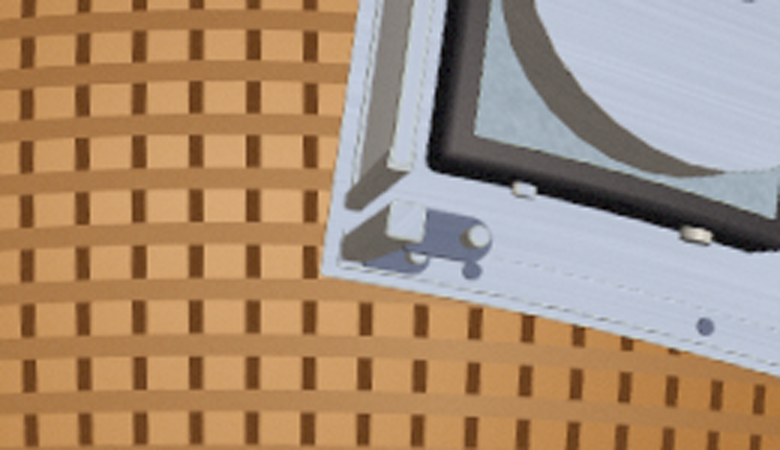

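View pics/w2a.png

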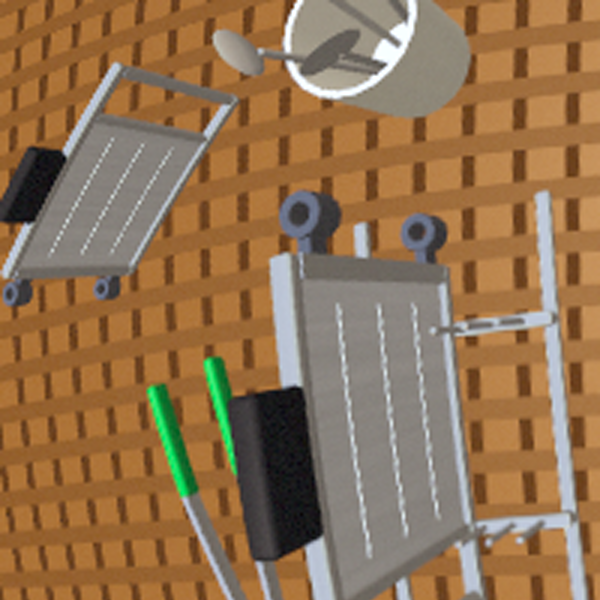

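```bash
python3 - <<'E'
from h import *
f=np.load("pics/w2.npz");p={k:f[k] for k in("K","rvec","tvec")}
im=cv2.imread("pics/w2.png")
cv2.imwrite("pics/w2c.png",cv2.resize(im[60:150,440:560],None,fx=6,fy=6,interpolation=2))
def s(n,u,v,z): print(n,np.round(onplane(p,u,v,z,True),4))
s("sockU",101.7,71,.172);s("sockL",139.7,77.3,.052)
s("pinU",358.7,78,.165);s("pinL",339,86,.045)
s("corner",307.7,92,.004)
g=np.load("pics/w2.npz")["d"]
# handle: dark mask in left area
m=(im.max(2)<50).astype(np.uint8);n,l,st,c=cv2.connectedComponentsWithStats(m)
for i in range(1,n):
    if st[i,4]>150: print(st[i],c[i])
# handle top face corners later
cv2.imwrite("pics/w2d.png",cv2.resize(im[110:250,60:180],None,fx=4.2,fy=4.2,interpolation=2))
E
```

```text
sockU [0.6274 0.3206 0.172 ]
sockL [0.6271 0.3224 0.052 ]
pinU [0.6082 0.0267 0.165 ]
pinL [0.6059 0.026  0.045 ]
corner [0.597  0.0681 0.004 ]
[343   0 119  84 850] [383.07529412  53.52588235]
[  1  49  21  25 264] [11.25757576 61.5       ]
[ 80 129  27  57 871] [ 95.43053961 155.43742824]
[   22   274   509   146 28962] [276.05814516 372.37024377]
[116 376  28  44 745] [131.22147651 397.86979866]
```

View pics/w2c.png

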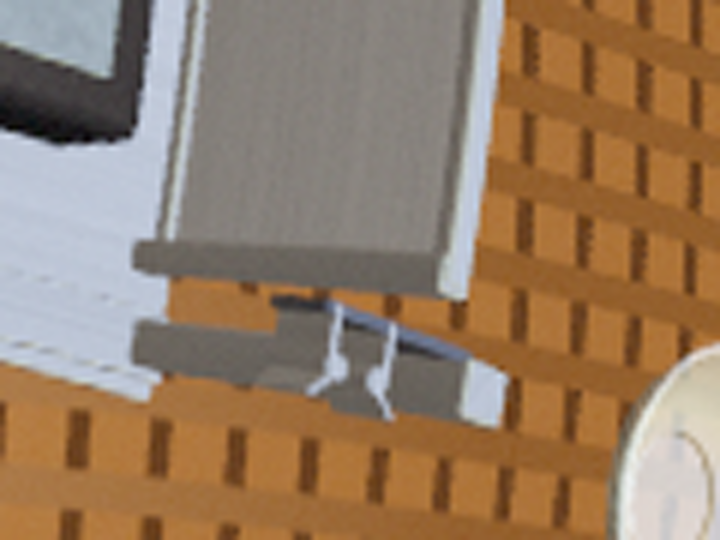

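View pics/w2d.png

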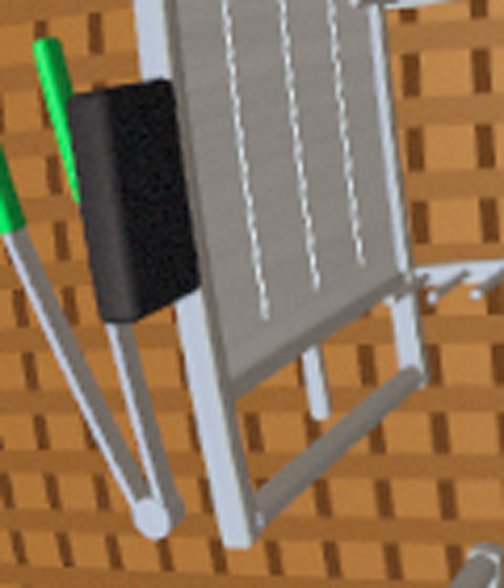

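```bash
python3 - <<'E'
from h import *
f=np.load("pics/w2.npz");p={k:f[k] for k in("K","rvec","tvec")}
def s(n,u,v,z):
    r=onplane(p,u,v,z,True); print(n,np.round(r,4)); return r
q=lambda x,y:(x/4.2+60,y/4.2+110)
a=s("rail far",*q(151,0),.190);b=s("rail near",*q(238,535),.190)
print(np.degrees(np.arctan2(*(a-b)[[1,0]])))
for c in [(70,97),(104,88),(137,320),(103,322)]: s("h",*q(*c),.227)
s("hc",*q(103,207),.227)
s("clip",499.5,122.5,.163)
u=s("clip balls",337/6+440,368/6+60,.163);u=s("",378/6+440,382/6+60,.163)
E
```

```text
rail far [0.581  0.3196 0.19  ]
rail near [0.4276 0.3114 0.19  ]
3.068284057668097
h [0.5589 0.3237 0.227 ]
h [0.5601 0.3129 0.227 ]
h [0.5014 0.3105 0.227 ]
h [0.5012 0.3213 0.227 ]
hc [0.5306 0.3167 0.227 ]
clip [ 0.5752 -0.1722  0.163 ]
clip balls [ 0.576  -0.1661  0.163 ]
 [ 0.5744 -0.1787  0.163 ]
```

```bash
python3 -m crank '[{"slide":[0.2,-1,0.4],"turn":[0,0,0]},{"slide":[0.2,-1,0.4],"turn":[0,0,0]},{"slide":[0.2,-1,0.4],"turn":[0,0,0]},{"slide":[0.2,-1,0.4],"turn":[0,0,0]},{"slide":[0.2,-1,0.4],"turn":[0,0,0]},{"slide":[0.2,-1,0.4],"turn":[0,0,0]},{"slide":[0.2,-1,0.4],"turn":[0,0,0]},{"slide":[0.18,-0.96,0.4],"turn":[0,0,-0.0156]},{"slide":[0,0,0],"turn":[0,0,0]},{"slide":[0,0,0],"turn":[0,0,0]}]'; python3 - <<'E'
from h import *
p=camera_params("wrist");im,d=snapshot("wrist");cv2.imwrite("pics/w3.png",im[:,:,::-1]);np.savez("pics/w3.npz",d=d,**p)
E
```

```text
time: 3.58
ee_pos: [0.5279, 0.3151, 0.3017]
ee_rot: [180.0, 0.1, 2.8]
force: [-0.5, -0.2, 1.6]
gripper_width: 0.0854
```

View pics/w3.png

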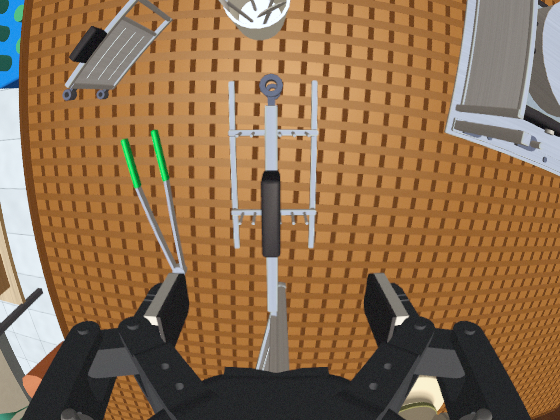

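```bash
python3 - <<'E'
from h import *
f=np.load("pics/w3.npz");p={k:f[k] for k in("K","rvec","tvec")}
im=cv2.imread("pics/w3.png")
cv2.imwrite("pics/w3a.png",cv2.resize(im[70:330,220:320],None,fx=2.3,fy=2.3,interpolation=2))
cv2.imwrite("pics/w3b.png",cv2.resize(im[165:265,240:300],None,fx=6,fy=6,interpolation=2))
def s(n,u,v,z):
    r=onplane(p,u,v,z,True); print(n,np.round(r,4)); return r
a=s("sock",271,85.5,.172);b=s("rail near",272,310,.190)
print(np.degrees(np.arctan2(*(a-b)[[1,0]])))
s("sideL",262,225,.227);s("sideR",281,225,.227);s("far",271,180,.227);s("near",271,257,.227)
E
```

```text
sock [0.6277 0.3241 0.172 ]
rail near [0.4266 0.3137 0.19  ]
2.952261951417753
sideL [0.5272 0.325  0.227 ]
sideR [0.5279 0.3114 0.227 ]
far [0.5604 0.32   0.227 ]
near [0.502  0.3174 0.227 ]
```

View pics/w3b.png

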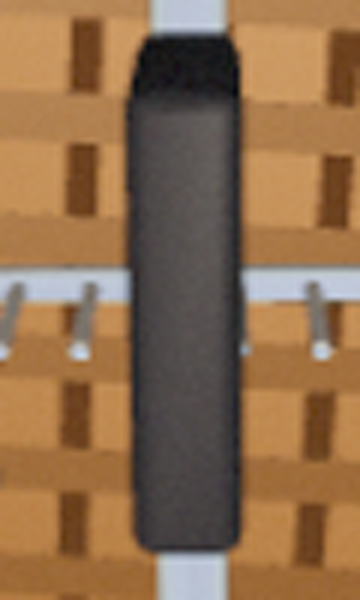

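View pics/w3a.png

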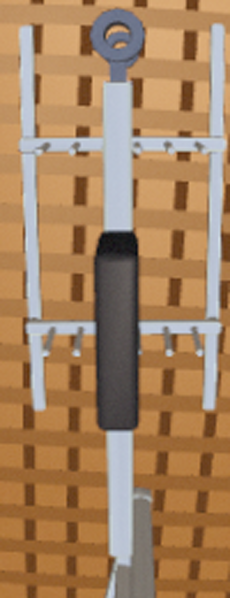

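```bash
python3 -m crank '[{"slide":[0.13,-0.12,0.8],"turn":[0,0,0]},{"slide":[0,0,0.9],"turn":[0,0,0]},{"slide":[0,0,0.9],"turn":[0,0,0]},{"slide":[0,0,0.9],"turn":[0,0,0]},{"slide":[0,0,0.9],"turn":[0,0,0]},{"slide":[0,0,0],"turn":[0,0,0]},{"slide":[0,0,0],"turn":[0,0,0]}]'
```

```text
time: 4.22
ee_pos: [0.5316, 0.3173, 0.1932]
ee_rot: [180.0, 0.0, 2.7]
force: [-1.3, -0.1, 0.4]
gripper_width: 0.0855
```

```bash
python3 -m crank '[{"slide":[0,-0.04,0.12],"turn":[0,0,0]},{"slide":[0,0,0],"turn":[0,0,0]},{"slide":[0,0,0],"turn":[0,0,0]},{"slide":[0,0,0],"turn":[0,0,0]},{"slide":[0,0,0],"turn":[0,0,0]},{"slide":[0,0,0],"turn":[0,0,0]},{"slide":[0,0,0],"turn":[0,0,0]},{"slide":[0,0,0],"turn":[0,0,0]}]' -1 100
```

```text
time: 4.88
ee_pos: [0.5317, 0.3195, 0.1901]
ee_rot: [-180.0, -0.1, 2.8]
force: [-0.8, -1.0, 4.6]
gripper_width: 0.013
```

```bash
python3 -m crank '[{"slide":[0,0,-0.3],"turn":[0,0,0]},{"slide":[0,0,-0.4],"turn":[0,0,0]},{"slide":[0,0,-0.5],"turn":[0,0,0]},{"slide":[0,0,-0.6],"turn":[0,0,0]},{"slide":[0,0,-0.6],"turn":[0,0,0]},{"slide":[0,0,0],"turn":[0,0,0]},{"slide":[0,0,0],"turn":[0,0,0]}]'; python3 - <<'E'
from h import *
s=manip.sense();print(s["force"],s["ft_torque"])
p=camera_params("wrist");im,d=snapshot("wrist");cv2.imwrite("pics/w4.png",im[:,:,::-1]);np.savez("pics/w4.npz",d=d,**p)
E
```

```text
time: 5.47
ee_pos: [0.5316, 0.3195, 0.25]
ee_rot: [-180.0, -0.1, 2.8]
force: [-1.0, -0.3, -4.4]
gripper_width: 0.0131
[-0.98268909 -0.28124648 -4.44787045] [-0.0069051  -0.00664013  0.02494459]
```

View pics/w4.png

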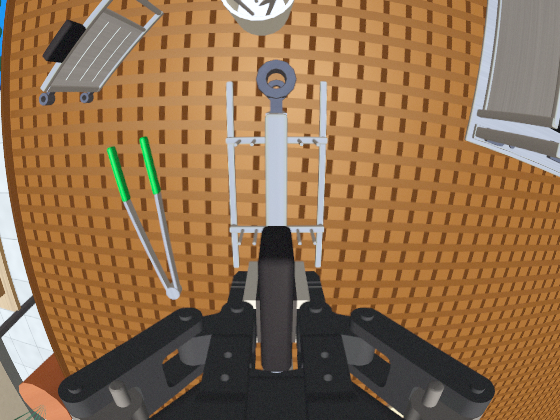

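```bash
python3 - <<'E'
from h import *
f=np.load("pics/w4.npz");p={k:f[k] for k in("K","rvec","tvec")}
im=cv2.imread("pics/w4.png")
cv2.imwrite("pics/w4a.png",cv2.resize(im[50:130,240:320],None,fx=7,fy=7,interpolation=2))
for v in(78,79,80):
  r=onplane(p,276.0,float(v),.232,True);t=np.array([.5316,.3195,.25]);y=np.radians(2.8)
  dx,dy=(r-t)[:2];print(r,dx*np.cos(y)+dy*np.sin(y),-dx*np.sin(y)+dy*np.cos(y))
E
```

```text
[0.62835617 0.32425544 0.232     ] 0.09687295648044536 2.3247475752363397e-05
[0.62785972 0.32423072 0.232     ] 0.0963758907661642 2.2804911142614882e-05
[0.62736353 0.32420601 0.232     ] 0.09587908717286349 2.2362379148834453e-05
```

View pics/w4a.png

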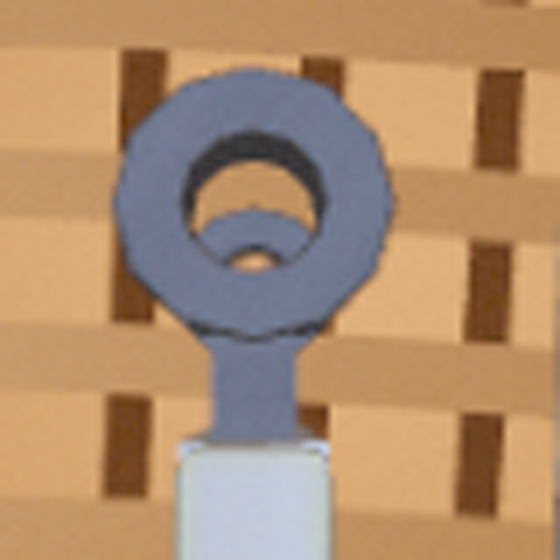

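```bash
python3 -m crank '[{"slide":[-0.345,0.4,0],"turn":[0,0,0]},{"slide":[-0.345,0.785,0],"turn":[0,0,0]},{"slide":[-0.345,0.785,0],"turn":[0,0,0]},{"slide":[-0.345,0.785,0],"turn":[0,0,0]},{"slide":[-0.345,0.785,0],"turn":[0,0,0]},{"slide":[-0.345,0.785,0],"turn":[0,0,0]},{"slide":[-0.345,0.785,0],"turn":[0,0,0]},{"slide":[-0.345,0.785,0],"turn":[0,0,0]},{"slide":[-0.345,0.785,0],"turn":[0,0,0]},{"slide":[-0.345,0.785,0],"turn":[0,0,0]}]';python3 -m crank '[{"slide":[0,0.5,0],"turn":[0,0,0.017]},{"slide":[0,0.5,0],"turn":[0,0,0.017]},{"slide":[0,0.5,0],"turn":[0,0,0.0177]},{"slide":[0,0.5,0],"turn":[0,0,0]},{"slide":[0,0,0],"turn":[0,0,0]},{"slide":[0,0,0],"turn":[0,0,0]}]'
```

```text
time: 6.35
ee_pos: [0.4534, 0.128, 0.2485]
ee_rot: [-180.0, 0.1, 2.8]
force: [0.6, -0.2, -3.0]
gripper_width: 0.0133
time: 6.85
ee_pos: [0.4525, 0.0788, 0.2489]
ee_rot: [-180.0, 0.1, -6.6]
force: [-0.7, 0.9, -3.3]
gripper_width: 0.0128
```

```bash
python3 -m crank '[{"slide":[0.33,0.345,0.34],"turn":[0,0,0]},{"slide":[0.33,0.345,0.34],"turn":[0,0,0]},{"slide":[0.33,0.345,0.34],"turn":[0,0,0]},{"slide":[0.33,0.345,0.34],"turn":[0,0,0]},{"slide":[0,0,0],"turn":[0,0,0]},{"slide":[0,0,0],"turn":[0,0,0]}]';python3 - <<'E'
from h import *
s=manip.sense();print(s["force"],s["ft_torque"],s["ee_pos"])
p=camera_params("wrist");im,d=snapshot("wrist");cv2.imwrite("pics/w5.png",im[:,:,::-1]);np.savez("pics/w5.npz",d=d,**p)
cv2.imwrite("pics/w5a.png",cv2.resize(im[20:140,200:340,::-1],None,fx=5,fy=5,interpolation=2))
E
```

```text
time: 7.35
ee_pos: [0.482, 0.0403, 0.2145]
ee_rot: [-180.0, 0.1, -6.6]
force: [-0.2, 0.4, -3.1]
gripper_width: 0.013
[-0.1888464   0.35774194 -3.14019362] [ 0.05372528  0.03052783 -0.01327058] [0.48200047 0.04034188 0.21452955]
```

View pics/w5.png

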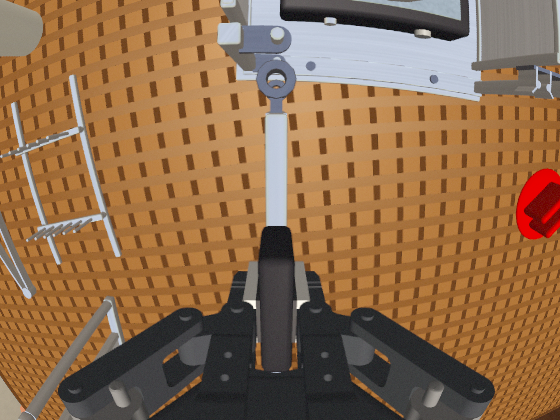

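View pics/w5a.png

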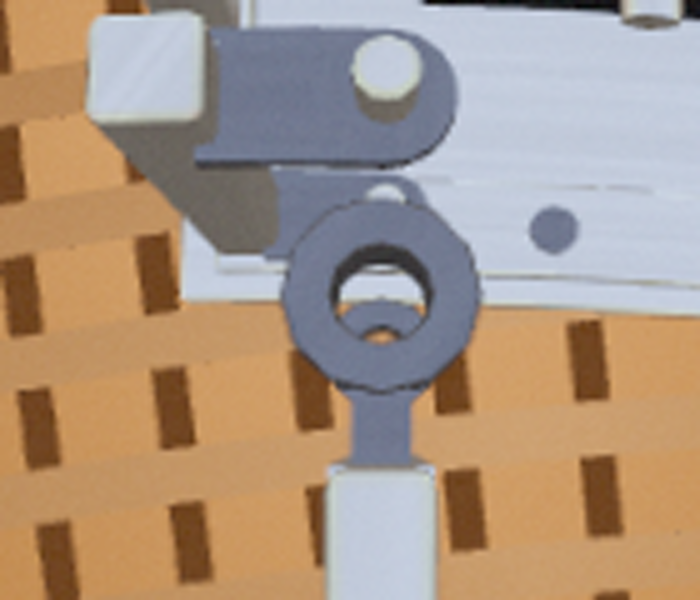

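```bash
python3 - <<'E'
from h import *
f=np.load("pics/w5.npz");p={k:f[k] for k in("K","rvec","tvec")}
t=np.array([.482,.0403,.2145]);y=np.radians(-6.6);X=np.array([np.cos(y),np.sin(y)]);Y=np.array([np.sin(y),-np.cos(y)])
def s(n,u,v,z):
    r=onplane(p,u,v,z,True);d=(r-t)[:2];print(n,np.round(r,4),"tool",np.round(d@X,4),np.round(d@Y,4));return r
s("sock",276.6,78.8,.1965);s("pinU",277.4,33.4,.165);s("pinL",277.2,58.6,.045)
# bracket edges
a=s("b1",195/5+200,160/5+20,.148-.006);b=s("b2",380/5+200,165/5+20,.148-.006);print(np.degrees(np.arctan2(*(a-b)[[1,0]]))-90)
cl=s("clip",540,72,.163)
E
```

```text
sock [0.5777 0.029  0.1965] tool 0.0964 0.0002
pinU [0.6075 0.0252 0.165 ] tool 0.1264 0.0006
pinL [0.6096 0.0248 0.045 ] tool 0.1286 0.0008
b1 [0.6033 0.0505 0.142 ] tool 0.1193 -0.0241
b2 [0.5994 0.0269 0.142 ] tool 0.1182 -0.0002
-9.24197976542716
clip [ 0.5861 -0.1685  0.163 ] tool 0.1274 0.1954
```

```bash
python3 -m crank '[{"slide":[0.6,0.02,0.06],"turn":[0,0,0]},{"slide":[0.6,0,0.06],"turn":[0,0,0]},{"slide":[0,0,0.06],"turn":[0,0,0]},{"slide":[0,0,0],"turn":[0,0,0]},{"slide":[0,0,0],"turn":[0,0,0]}]';python3 - <<'E'
from h import *
s=manip.sense();print(s["force"],s["ft_torque"],s["ee_pos"],s["ee_rot"])
p=camera_params("wrist");im,d=snapshot("wrist");cv2.imwrite("pics/w6.png",im[:,:,::-1]);np.savez("pics/w6.npz",d=d,**p)
cv2.imwrite("pics/w6a.png",cv2.resize(im[40:120,230:330,::-1],None,fx=7,fy=7,interpolation=2))
E
```

```text
time: 7.82
ee_pos: [0.511, 0.0374, 0.2111]
ee_rot: [-180.0, 0.0, -6.5]
force: [-0.3, 0.1, -3.9]
gripper_width: 0.0127
[-0.27781969  0.11022038 -3.89245193] [-0.02383668  0.02853608  0.03919275] [0.51095201 0.03741026 0.21112887] [-1.79993324e+02  3.29250456e-02 -6.48940331e+00]
```

View pics/w6a.png

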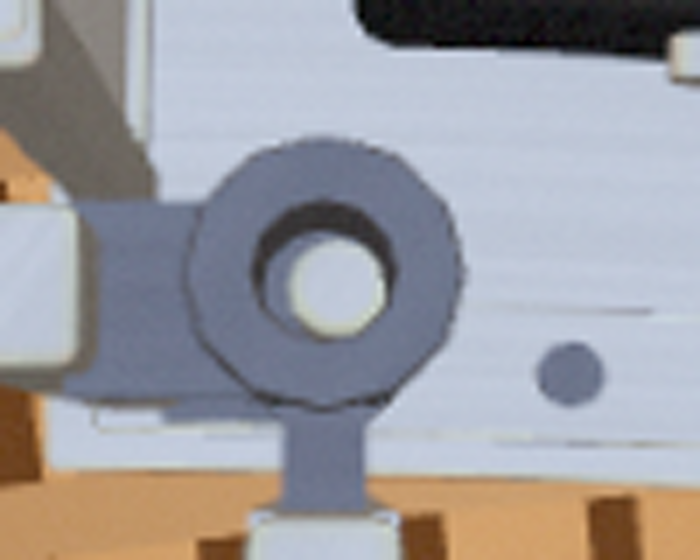

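```bash
python3 - <<'E'
from h import *
f=np.load("pics/w6.npz");p={k:f[k] for k in("K","rvec","tvec")}
t=np.array([.5110,.0374,.2111]);y=np.radians(-6.5);X=np.array([np.cos(y),np.sin(y)]);Y=np.array([np.sin(y),-np.cos(y)])
def s(n,u,v,z):
    r=onplane(p,u,v,z,True);d=(r-t)[:2];print(n,np.round(r,4),"tool",np.round(d@X,4),np.round(d@Y,4));return r
q=lambda x,y:(x/7+230,y/7+40)
s("sock",*q(324,273.5),.1931);s("pinU",*q(337,287.5),.165)
E
```

```text
sock [0.6066 0.0264 0.1931] tool 0.0962 0.0001
pinU [0.6077 0.0253 0.165 ] tool 0.0974 0.0011
```

```bash
python3 -m crank '[{"slide":[0.048,0.04,0.1],"turn":[0,0,0]},{"slide":[0,0,0.1],"turn":[0,0,0]},{"slide":[0,0,0],"turn":[0,0,0]},{"slide":[0,0,0],"turn":[0,0,0]}]';python3 - <<'E'
from h import *
s=manip.sense();print(s["force"],s["ft_torque"],s["ee_pos"],s["ee_rot"])
p=camera_params("wrist");im,d=snapshot("wrist");cv2.imwrite("pics/w7.png",im[:,:,::-1]);np.savez("pics/w7.npz",d=d,**p)
cv2.imwrite("pics/w7a.png",cv2.resize(im[40:120,230:330,::-1],None,fx=7,fy=7,interpolation=2))
E
```

```text
time: 8.2
ee_pos: [0.5124, 0.036, 0.206]
ee_rot: [-180.0, 0.0, -6.5]
force: [0.5, -0.0, -2.5]
gripper_width: 0.013
[ 0.54573501 -0.01613885 -2.47354538] [0.03048541 0.02853294 0.03297818] [0.51238577 0.03597413 0.20595691] [-1.79999152e+02  2.52647574e-02 -6.51091655e+00]
```

View pics/w7a.png

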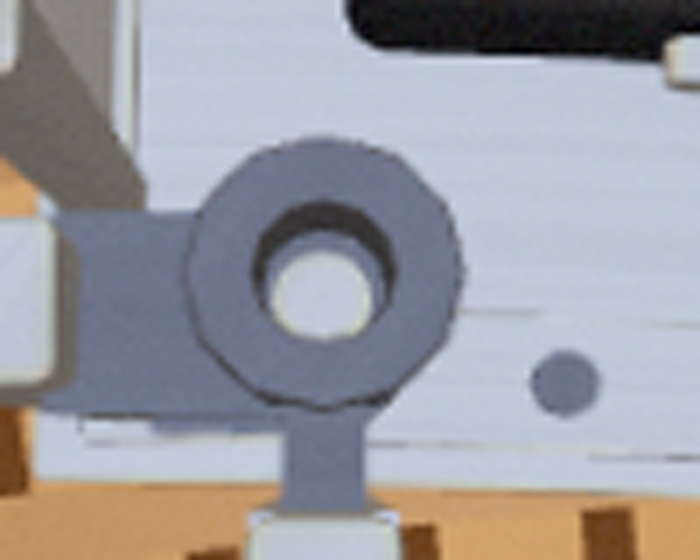

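```bash
python3 - <<'E'
from h import *
f=np.load("pics/w7.npz");p={k:f[k] for k in("K","rvec","tvec")}
t=np.array([.51238,.03597,.20596]);y=np.radians(-6.5);X=np.array([np.cos(y),np.sin(y)]);Y=np.array([np.sin(y),-np.cos(y)])
def s(n,u,v,z):
    r=onplane(p,u,v,z,True);d=(r-t)[:2];print(n,np.round(r,4),"tool",np.round(d@X,4),np.round(d@Y,4));return r
q=lambda x,y:(x/7+230,y/7+40)
s("sock",*q(324,273.5),.188);s("pinU",*q(322,293),.165)
E
python3 -m crank '[{"slide":[0,0,0.06],"turn":[0,0,0]},{"slide":[0,0,0.06],"turn":[0,0,0]},{"slide":[0,0,0.04],"turn":[0,0,0]},{"slide":[0,0,0],"turn":[0,0,0]}]'
```

```text
sock [0.608  0.0249 0.188 ] tool 0.0963 0.0001
pinU [0.6084 0.0251 0.165 ] tool 0.0966 -0.0
time: 8.58
ee_pos: [0.5125, 0.036, 0.2018]
ee_rot: [-180.0, 0.0, -6.5]
force: [-0.6, -0.3, -2.9]
gripper_width: 0.0126
```

```bash
python3 -m crank '[{"slide":[0.01,0,0.05],"turn":[0,0,0]},{"slide":[0,0,0.05],"turn":[0,0,0]},{"slide":[0,0,0],"turn":[0,0,0]}]'; python3 -m crank '[{"slide":[0,0,0.05],"turn":[0,0,0]},{"slide":[0,0,0],"turn":[0,0,0]}]'
```

```text
time: 8.83
ee_pos: [0.5128, 0.0359, 0.1993]
ee_rot: [-180.0, 0.0, -6.5]
force: [0.3, -0.2, -3.7]
gripper_width: 0.013
time: 9.0
ee_pos: [0.5128, 0.0359, 0.1981]
ee_rot: [-180.0, 0.0, -6.5]
force: [0.2, -0.6, -4.5]
gripper_width: 0.0128
```

```bash
python3 -m crank '[{"slide":[0,0,0.06],"turn":[0,0,0]},{"slide":[0,0,0.06],"turn":[0,0,0]},{"slide":[0,0,0],"turn":[0,0,0]}]'; python3 -m crank '[{"slide":[0,0,0.06],"turn":[0,0,0]},{"slide":[0,0,0.06],"turn":[0,0,0]},{"slide":[0,0,0],"turn":[0,0,0]}]';python3 -m crank '[{"slide":[0,0,0.05],"turn":[0,0,0]},{"slide":[0,0,0.05],"turn":[0,0,0]},{"slide":[0,0,0],"turn":[0,0,0]}]'
```

```text
time: 9.25
ee_pos: [0.5127, 0.0359, 0.195]
ee_rot: [-180.0, 0.0, -6.5]
force: [-0.3, -0.2, -3.8]
gripper_width: 0.013
time: 9.5
ee_pos: [0.5127, 0.0359, 0.192]
ee_rot: [-180.0, 0.0, -6.5]
force: [-0.9, -0.8, -3.1]
gripper_width: 0.013
time: 9.75
ee_pos: [0.5128, 0.0359, 0.1896]
ee_rot: [-180.0, 0.0, -6.5]
force: [1.1, 0.1, -4.0]
gripper_width: 0.0131
```

Sliding on freely. On to the seat in 1 mm steps with force checks.

```bash
python3 -m crank '[{"slide":[0,0,0.04],"turn":[0,0,0]},{"slide":[0,0,0.03],"turn":[0,0,0]},{"slide":[0,0,0],"turn":[0,0,0]}]'; python3 -m crank '[{"slide":[0,0,0.03],"turn":[0,0,0]},{"slide":[0,0,0],"turn":[0,0,0]},{"slide":[0,0,0],"turn":[0,0,0]}]';python3 -m crank '[{"slide":[0,0,0.02],"turn":[0,0,0]},{"slide":[0,0,0],"turn":[0,0,0]},{"slide":[0,0,0],"turn":[0,0,0]}]'
```

```text
time: 10.0
ee_pos: [0.5128, 0.0359, 0.1879]
ee_rot: [-180.0, 0.0, -6.5]
force: [-0.3, -0.5, -3.5]
gripper_width: 0.0129
time: 10.25
ee_pos: [0.5129, 0.0359, 0.1873]
ee_rot: [-180.0, 0.0, -6.5]
force: [0.2, 0.1, -3.7]
gripper_width: 0.0125
time: 10.5
ee_pos: [0.5129, 0.0359, 0.1868]
ee_rot: [-180.0, -0.0, -6.5]
force: [0.3, 0.1, -3.5]
gripper_width: 0.0128
```

```bash
for i in 1; do python3 -m crank '[{"slide":[0,0,0.02],"turn":[0,0,0]},{"slide":[0,0,0],"turn":[0,0,0]}]'; python3 -m crank '[{"slide":[0,0,0.02],"turn":[0,0,0]},{"slide":[0,0,0],"turn":[0,0,0]}]'; python3 -m crank '[{"slide":[0,0,0.02],"turn":[0,0,0]},{"slide":[0,0,0],"turn":[0,0,0]}]'; done
```

```text
time: 10.67
ee_pos: [0.5128, 0.0359, 0.1863]
ee_rot: [180.0, 0.0, -6.5]
force: [-0.3, -0.6, -2.6]
gripper_width: 0.0132
time: 10.83
ee_pos: [0.5129, 0.0359, 0.1859]
ee_rot: [-180.0, -0.0, -6.5]
force: [0.5, -1.3, -2.8]
gripper_width: 0.0127
time: 11.0
ee_pos: [0.513, 0.036, 0.1856]
ee_rot: [-180.0, -0.0, -6.5]
force: [-0.1, 0.8, -0.7]
gripper_width: 0.0128
```

```bash
python3 -m crank '[{"slide":[0,0,0.016],"turn":[0,0,0]},{"slide":[0,0,0],"turn":[0,0,0]},{"slide":[0,0,0],"turn":[0,0,0]}]';python3 - <<'E'
from h import *
s=manip.sense();print(s["force"],s["ft_torque"],s["ee_pos"],s["ee_rot"])
p=camera_params("wrist");im,d=snapshot("wrist");cv2.imwrite("pics/w8.png",im[:,:,::-1]);np.savez("pics/w8.npz",d=d,**p)
cv2.imwrite("pics/w8a.png",cv2.resize(im[40:120,230:330,::-1],None,fx=7,fy=7,interpolation=2))
im,d=snapshot("scene");cv2.imwrite("pics/s8.png",im[:,:,::-1]);cv2.imwrite("pics/s8a.png",cv2.resize(im[190:390,200:380,::-1],None,fx=3,fy=3,interpolation=2))
E
```

```text
time: 11.25
ee_pos: [0.513, 0.036, 0.1853]
ee_rot: [-180.0, -0.0, -6.5]
force: [-1.4, 1.5, 2.3]
gripper_width: 0.0127
[-1.36148977  1.46070024  2.29801112] [0.18739942 0.06532424 0.12100748] [0.51298239 0.03600005 0.18527486] [-1.79993585e+02 -4.14886081e-02 -6.50121402e+00]
```

View pics/w8.png

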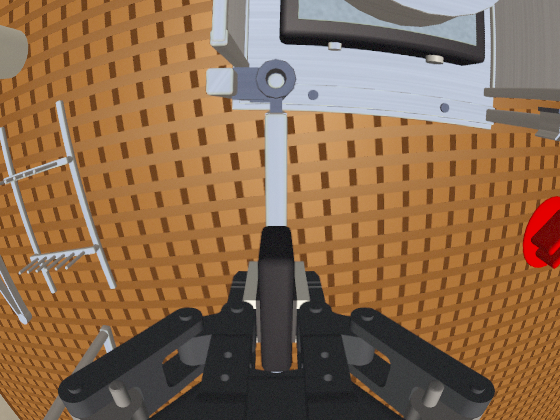

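View pics/s8a.png

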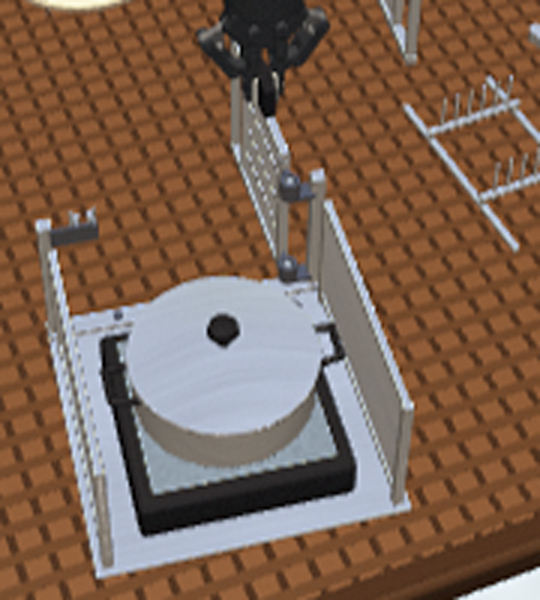

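View pics/w8a.png

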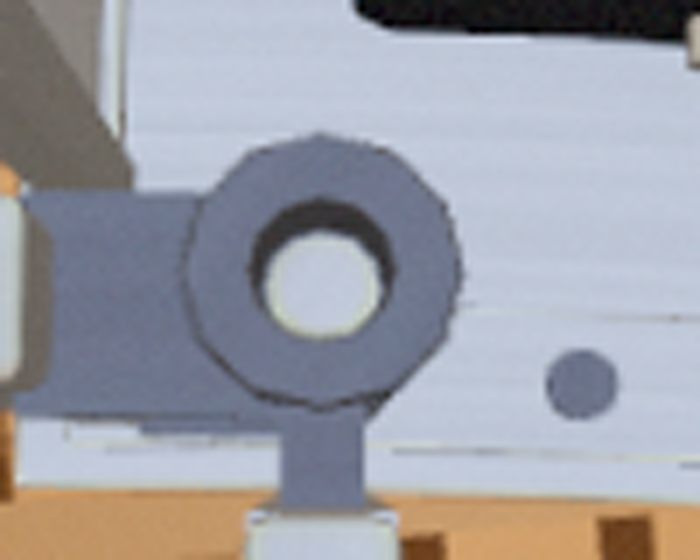

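Both sockets seated: contact at TCP z 0.1853 against 0.186 expected, and the wrist picture shows the pin filling the bore at (276,79). Easing the load, then swinging about the hinge.

```bash
python3 -m crank '[{"slide":[0,0,-0.016],"turn":[0,0,0]},{"slide":[0.004,0.168,0],"turn":[0,0,-0.0139]},{"slide":[0.0147,0.336,0],"turn":[0,0,-0.0278]},{"slide":[0.0147,0.336,0],"turn":[0,0,-0.0278]},{"slide":[0,0,0],"turn":[0,0,0]}]';  python3 - <<'E'
from h import *
s=manip.sense();print(s["force"],s["ft_torque"],s["ee_pos"],s["ee_rot"])
y=np.radians(s["ee_rot"][2]);print(s["ee_pos"][:2]+.0964*np.array([np.cos(y),np.sin(y)]))
E
```

```text
time: 11.77
ee_pos: [0.5129, 0.0142, 0.1853]
ee_rot: [-180.0, -0.0, 6.1]
force: [-1.0, 2.6, 1.4]
gripper_width: 0.0133
[-0.98403379  2.63300035  1.41963442] [ 0.65738786 -0.0446721   0.18384384] [0.51292883 0.01417828 0.18531958] [-1.79979314e+02 -9.90530105e-03  6.12063306e+00]
[0.60877931 0.02445666]
```

```bash
python3 -m crank '[{"slide":[0.0147,0.336,-0.012],"turn":[0,0,-0.0278]},{"slide":[0.0147,0.336,0],"turn":[0,0,-0.0278]},{"slide":[0.0147,0.336,0],"turn":[0,0,-0.0278]},{"slide":[0.0147,0.336,0],"turn":[0,0,-0.0278]},{"slide":[0.0147,0.336,0],"turn":[0,0,-0.0278]},{"slide":[0,0,0],"turn":[0,0,0]},{"slide":[0,0,0],"turn":[0,0,0]}]';  python3 - <<'E'
from h import *
s=manip.sense();print(s["force"],s["ft_torque"],s["ee_pos"],s["ee_rot"])
y=np.radians(s["ee_rot"][2]);print(s["ee_pos"][:2]+.0964*np.array([np.cos(y),np.sin(y)]))
E
```

```text
time: 12.35
ee_pos: [0.5258, -0.0245, 0.1853]
ee_rot: [-180.0, 0.0, 30.7]
force: [-1.3, 0.3, -0.3]
gripper_width: 0.0127
[-1.3314029   0.25689301 -0.29517406] [ 0.14173671 -0.04811039  0.10539338] [ 0.52584819 -0.02445137  0.18531971] [-1.79965126e+02  2.68036574e-02  3.07373321e+01]
[0.60870586 0.02481897]
```

```bash
python3 -m crank '[{"slide":[0.0147,0.336,0],"turn":[0,0,-0.0278]},{"slide":[0.0147,0.336,0],"turn":[0,0,-0.0278]},{"slide":[0.0147,0.336,0],"turn":[0,0,-0.0278]},{"slide":[0.0147,0.336,0],"turn":[0,0,-0.0278]},{"slide":[0.0147,0.336,0],"turn":[0,0,-0.0278]},{"slide":[0.0147,0.336,0],"turn":[0,0,-0.0278]},{"slide":[0.0147,0.336,0],"turn":[0,0,-0.0278]},{"slide":[0.0147,0.336,0],"turn":[0,0,-0.0278]},{"slide":[0,0,0],"turn":[0,0,0]},{"slide":[0,0,0],"turn":[0,0,0]}]';  python3 - <<'E'
from h import *
s=manip.sense();print(s["force"],s["ft_torque"],s["ee_pos"],s["ee_rot"],s["joint_pos"])
y=np.radians(s["ee_rot"][2]);print(s["ee_pos"][:2]+.0964*np.array([np.cos(y),np.sin(y)]))
p=camera_params("wrist");im,d=snapshot("wrist");cv2.imwrite("pics/w9.png",im[:,:,::-1]);np.savez("pics/w9.npz",d=d,**p)
im,d=snapshot("scene");cv2.imwrite("pics/s9.png",im[:,:,::-1]);cv2.imwrite("pics/s9a.png",cv2.resize(im[190:390,200:380,::-1],None,fx=3,fy=3,interpolation=2))
E
```

```text
time: 13.18
ee_pos: [0.5769, -0.0656, 0.1853]
ee_rot: [-179.9, 0.0, 70.8]
force: [-1.3, 0.6, -1.6]
gripper_width: 0.0126
[-1.34827866  0.64280551 -1.58246051] [0.21576954 0.1025633  0.0856329 ] [ 0.57693908 -0.06556692  0.18528916] [-1.79944063e+02  4.26753419e-03  7.07732197e+01] [-1.81570778e+01  2.69277299e+01  7.37435510e+01 -3.27862740e-03
  7.93847259e+01  1.07031007e+00]
[0.60868437 0.02545613]
```

View pics/w9.png

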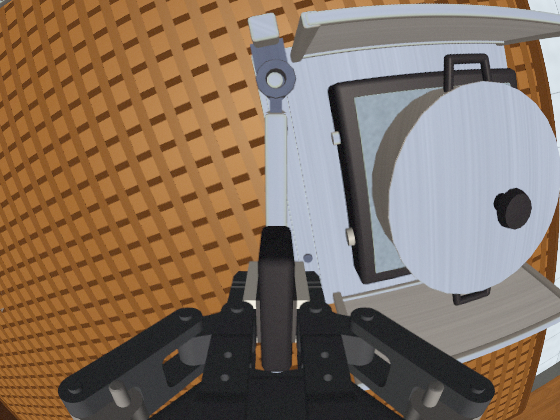

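View pics/s9a.png

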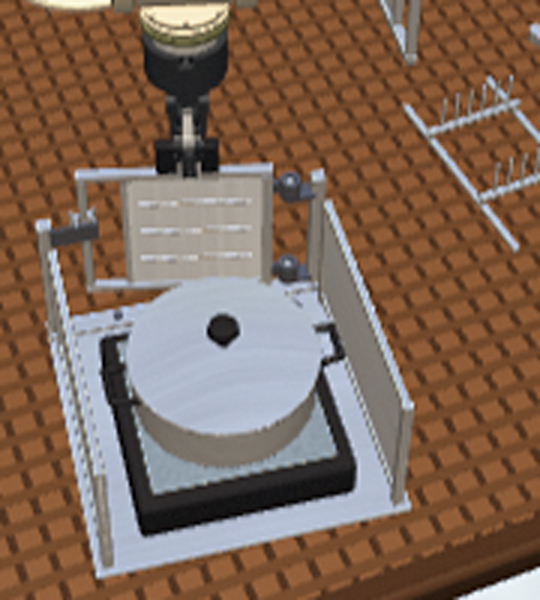

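```bash
python3 -m crank '[{"slide":[0.0023,0.1346,0],"turn":[0,0,-0.0111]},{"slide":[0.0023,0.1346,0],"turn":[0,0,-0.0111]},{"slide":[0.0023,0.1346,0],"turn":[0,0,-0.0111]},{"slide":[0,0,0],"turn":[0,0,0]},{"slide":[0,0,0],"turn":[0,0,0]}]'; python3 -m crank '[{"slide":[0.0006,0.0673,0],"turn":[0,0,-0.00556]},{"slide":[0.0006,0.0673,0],"turn":[0,0,-0.00556]},{"slide":[0,0,0],"turn":[0,0,0]},{"slide":[0,0,0],"turn":[0,0,0]}]'
```

```text
time: 13.7
ee_pos: [0.5866, -0.0685, 0.1855]
ee_rot: [-180.0, -0.0, 76.9]
force: [-1.0, 0.5, -2.2]
gripper_width: 0.0125
time: 14.03
ee_pos: [0.5902, -0.0695, 0.1856]
ee_rot: [-180.0, -0.0, 79.0]
force: [-0.9, 0.8, -1.1]
gripper_width: 0.013
```

```bash
python3 -m crank '[{"slide":[0.0006,0.0673,0],"turn":[0,0,-0.00556]},{"slide":[0,0,0],"turn":[0,0,0]}]'; python3 -m crank '[{"slide":[0.0006,0.0673,0],"turn":[0,0,-0.00556]},{"slide":[0,0,0],"turn":[0,0,0]}]'
```

```text
time: 14.2
ee_pos: [0.5916, -0.0698, 0.1856]
ee_rot: [-179.9, -0.0, 80.1]
force: [-3.7, 1.8, -0.2]
gripper_width: 0.0129
time: 14.37
ee_pos: [0.5938, -0.0701, 0.1856]
ee_rot: [180.0, -0.0, 81.1]
force: [-0.5, 0.7, -1.5]
gripper_width: 0.0128
```

```bash
python3 -m crank '[{"slide":[0.0006,0.0673,0],"turn":[0,0,-0.00556]},{"slide":[0,0,0],"turn":[0,0,0]}]'; python3 -m crank '[{"slide":[0.0003,0.0673,0],"turn":[0,0,-0.00556]},{"slide":[0,0,0],"turn":[0,0,0]}]'
```

```text
time: 14.53
ee_pos: [0.5957, -0.0704, 0.1857]
ee_rot: [180.0, 0.0, 82.1]
force: [-0.2, 1.3, -1.0]
gripper_width: 0.0128
time: 14.7
ee_pos: [0.5968, -0.0706, 0.1856]
ee_rot: [-180.0, -0.0, 83.1]
force: [-4.2, 2.0, 0.7]
gripper_width: 0.0126
```

```bash
python3 -m crank '[{"slide":[0,0.03,0],"turn":[0,0,-0.0025]},{"slide":[0,0,0],"turn":[0,0,0]}]'; python3 -m crank '[{"slide":[0,0.03,0],"turn":[0,0,-0.0025]},{"slide":[0,0,0],"turn":[0,0,0]}]'
```

```text
time: 14.87
ee_pos: [0.5972, -0.0706, 0.1856]
ee_rot: [-179.9, -0.0, 83.5]
force: [-5.1, 1.6, 0.5]
gripper_width: 0.0126
time: 15.03
ee_pos: [0.5977, -0.0707, 0.1856]
ee_rot: [-179.9, -0.0, 83.9]
force: [-5.6, 2.8, 2.1]
gripper_width: 0.0131
```

```bash
python3 - <<'E'
from h import *
s=manip.sense();print(s["force"],s["ft_torque"],s["ee_pos"],s["ee_rot"])
im,d=snapshot("scene");cv2.imwrite("pics/s10.png",im[:,:,::-1]);cv2.imwrite("pics/s10a.png",cv2.resize(im[230:310,210:330,::-1],None,fx=6,fy=6,interpolation=2))
E
```

```text
[-5.58057233  2.75192644  2.08715771] [ 0.7027647   1.34462768 -0.84376893] [ 0.59769554 -0.07065309  0.185588  ] [-1.79875581e+02 -2.40533063e-02  8.39228515e+01]
```

View pics/s10a.png

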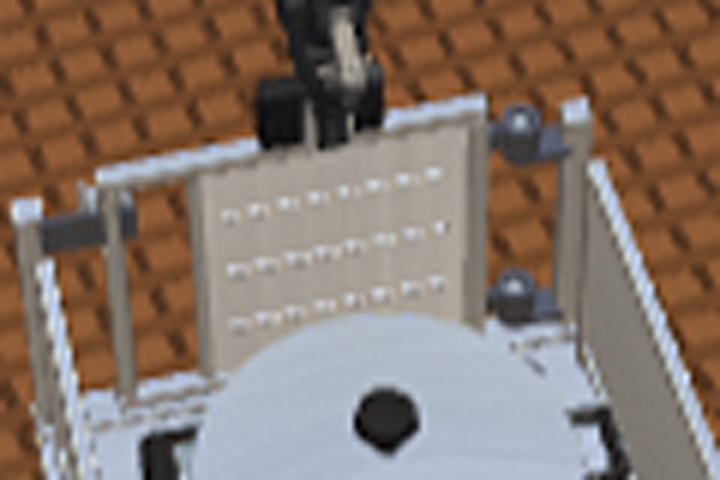

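```bash
python3 - <<'E'
import cv2,numpy as np
a=cv2.imread("pics/s10.png");b=cv2.imread("pics/scene0.png");c=cv2.imread("pics/s9.png")
f=lambda i:cv2.resize(i[248:300,205:245],(390,507),interpolation=2)
cv2.imwrite("pics/s10b.png",np.hstack([f(b),f(a)]))
E
```

```text
(no output)
```

View pics/s10b.png

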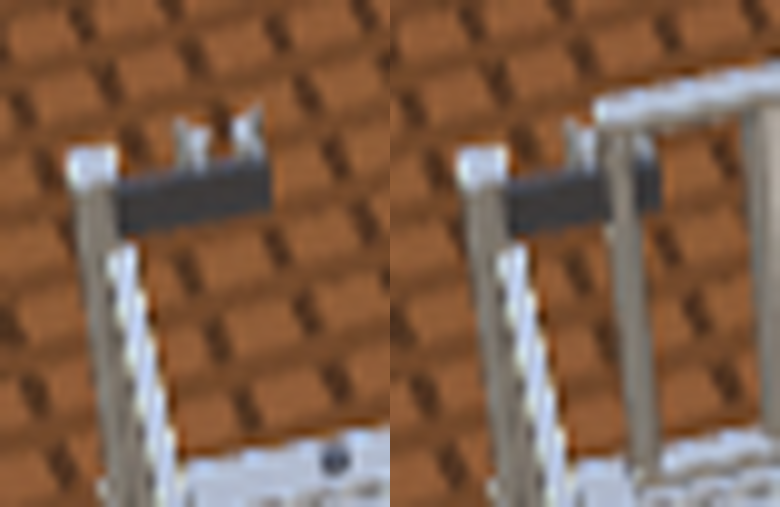

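```bash
python3 - <<'E'
from h import *
p=camera_params("scene");R,t=RT(p);print("cam",-R.T@t)
for z in (.03,.141,.152,.163,.186): 
    u=proj(p,[[.5874,-.1737,z]])[0]; print(z,u,"crop",(u-[205,248])*9.75)
im,d=snapshot("scene")
for v in range(258,290,2):
    print(v,[f"{back(p,float(u),float(v),d[v,u])[0]:.3f}" for u in range(216,234)])
im,d=snapshot("top");cv2.imwrite("pics/t10.png",cv2.resize(im[130:190,270:380,::-1],None,fx=7,fy=7,interpolation=2))
E
```

```text
cam [ 1.57431071 -0.41354321  1.27937846]
0.03 [230.99450542 294.56901467] crop [253.44642781 454.04789302]
0.141 [228.61511228 269.6212671 ] crop [230.24734474 210.80735421]
0.152 [228.36659624 267.01559614] crop [227.82431329 185.4020624 ]
0.163 [228.1156508  264.38445322] crop [225.37759529 159.74841893]
0.186 [227.58293777 258.79899951] crop [220.18364323 105.29024519]
258 ['0.402', '0.409', '0.407', '0.410', '0.409', '0.412', '0.415', '0.409', '0.415', '0.412', '0.585', '0.585', '0.588', '0.588', '0.589', '0.589', '0.591', '0.588']
260 ['0.416', '0.408', '0.413', '0.422', '0.414', '0.421', '0.418', '0.568', '0.427', '0.425', '0.588', '0.590', '0.593', '0.592', '0.591', '0.591', '0.590', '0.590']
262 ['0.414', '0.422', '0.420', '0.422', '0.424', '0.427', '0.429', '0.564', '0.576', '0.574', '0.585', '0.589', '0.588', '0.588', '0.580', '0.572', '0.440', '0.446']
264 ['0.580', '0.429', '0.435', '0.432', '0.439', '0.436', '0.434', '0.569', '0.570', '0.585', '0.585', '0.589', '0.589', '0.589', '0.591', '0.588', '0.590', '0.451']
266 ['0.584', '0.584', '0.581', '0.581', '0.586', '0.585
[... 1247 characters left out ...]
590', '0.586', '0.512', '0.516']
282 ['0.581', '0.604', '0.633', '0.635', '0.634', '0.508', '0.506', '0.509', '0.513', '0.512', '0.511', '0.515', '0.584', '0.590', '0.585', '0.591', '0.518', '0.519']
284 ['0.579', '0.605', '0.634', '0.639', '0.638', '0.515', '0.514', '0.517', '0.518', '0.518', '0.518', '0.526', '0.521', '0.586', '0.586', '0.589', '0.531', '0.522']
286 ['0.580', '0.604', '0.645', '0.645', '0.646', '0.646', '0.522', '0.523', '0.523', '0.521', '0.529', '0.529', '0.531', '0.587', '0.589', '0.590', '0.531', '0.533']
288 ['0.581', '0.603', '0.604', '0.652', '0.652', '0.650', '0.532', '0.534', '0.532', '0.531', '0.535', '0.536', '0.537', '0.589', '0.586', '0.589', '0.539', '0.547']
```

View pics/t10.png

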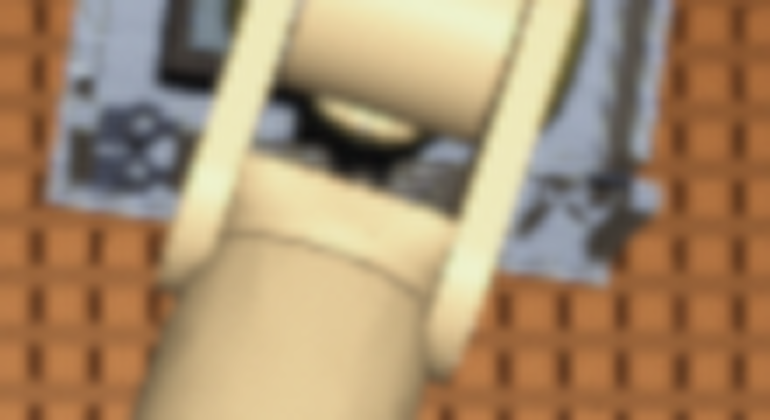

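```bash
python3 - <<'E'
from h import *
p=camera_params("scene");d=np.load("pics/scene0_d.npy")
for v in range(260,273):
    print(v,[f"{back(p,float(u),float(v),d[v,u])[0]:.3f},{back(p,float(u),float(v),d[v,u])[2]:.3f}" for u in range(216,234,2)])
E
```

```text
260 ['0.412,0.002', '0.417,0.005', '0.417,0.001', '0.422,0.005', '0.421,0.001', '0.425,0.003', '0.427,0.002', '0.576,0.165', '0.431,0.002']
261 ['0.416,0.001', '0.425,0.008', '0.421,0.001', '0.421,-0.001', '0.573,0.165', '0.573,0.163', '0.431,0.002', '0.579,0.165', '0.431,-0.003']
262 ['0.420,0.001', '0.421,-0.000', '0.430,0.007', '0.426,-0.000', '0.575,0.163', '0.575,0.162', '0.434,0.001', '0.577,0.159', '0.438,0.000']
263 ['0.575,0.169', '0.429,0.004', '0.425,-0.004', '0.431,0.001', '0.568,0.152', '0.577,0.159', '0.439,0.002', '0.579,0.156', '0.590,0.167']
264 ['0.576,0.166', '0.428,-0.001', '0.437,0.005', '0.437,0.002', '0.566,0.146', '0.583,0.162', '0.587,0.164', '0.588,0.163', '0.592,0.165']
265 ['0.580,0.167', '0.440,0.007', '0.434,-0.002', '0.588,0.168', '0.588,0.166', '0.584,0.159', '0.589,0.162', '0.590,0.161', '0.589,0.157']
266 ['0.582,0.165', '0.586,0.167', '0.585,0.163', '0.583,0.158', '0.586,0.160', '0.587,0.159', '0.588,0.157', '0.586,0.153', '0.587,0.151']
267 ['0.583,0.161', '0.584,0.160', '0.587,0.161', '0.589,0.161', '0.587,0.157', '0.588,0.156', '0.588,0.153', '0.592,0.155', '0.590,0.151']
268 ['0.583,0.158', '0.581,0.153', '0.581,0.151', '0.586,0.154', '0.586,0.151', '0.588,0.152', '0.586,0.147', '0.589,0.147', '0.589,0.145']
269 ['0.579,0.149', '0.583,0.151', '0.586,0.152', '0.584,0.147', '0.586,0.148', '0.592,0.151', '0.588,0.145', '1.574,1.279', '0.470,0.004']
270 ['0.580,0.146', '0.585,0.149', '0.584,0.146', '0.589,0.149', '0.587,0.145', '0.592,0.148', '0.465,-0.001', '0.471,0.003', '0.471,0.001']
271 ['0.581,0.143', '0.584,0.144', '0.586,0.145', '0.464,0.001', '0.467,0.002', '0.467,-0.001', '0.472,0.002', '0.473,0.001', '0.477,0.002']
272 ['0.583,0.142', '0.462,-0.000', '0.467,0.003', '0.465,-0.002', '0.470,0.001', '0.472,0.001', '0.474,0.000', '0.476,0.000', '0.484,0.007']
```

```bash
python3 -m crank '[{"slide":[0,0,0],"turn":[0,0,0]},{"slide":[0,0,0],"turn":[0,0,0]},{"slide":[0,0,0],"turn":[0,0,0]},{"slide":[0,0,0],"turn":[0,0,0]}]' 0 20; python3 -m crank '[{"slide":[0,0,-0.4],"turn":[0,0,0]},{"slide":[0,0,-0.8],"turn":[0,0,0]},{"slide":[0,0,-1],"turn":[0,0,0]},{"slide":[0,0,-1],"turn":[0,0,0]},{"slide":[-0.5,0,-0.6],"turn":[0,0,0]},{"slide":[-0.8,0,0],"turn":[0,0,0]},{"slide":[-0.8,0,0],"turn":[0,0,0]},{"slide":[-0.8,0,0],"turn":[0,0,0]},{"slide":[0,0,0],"turn":[0,0,0]}]'; python3 - <<'E'
from h import *
s=manip.sense();print(s["force"])
p=camera_params("wrist");im,d=snapshot("wrist");cv2.imwrite("pics/w11.png",im[:,:,::-1]);np.savez("pics/w11.npz",d=d,**p)
im,d=snapshot("scene");cv2.imwrite("pics/s11.png",im[:,:,::-1]);cv2.imwrite("pics/s11a.png",cv2.resize(im[230:310,210:330,::-1],None,fx=6,fy=6,interpolation=2))
E
```

```text
time: 15.52
ee_pos: [0.5989, -0.0711, 0.1859]
ee_rot: [179.9, 0.0, 84.0]
force: [0.1, -0.3, -0.6]
gripper_width: 0.043
time: 16.27
ee_pos: [0.5906, -0.146, 0.2813]
ee_rot: [179.9, 0.1, 83.8]
force: [0.4, 0.3, -0.0]
gripper_width: 0.0426
[ 0.42309535  0.2875948  -0.03316097]
```

View pics/w11.png

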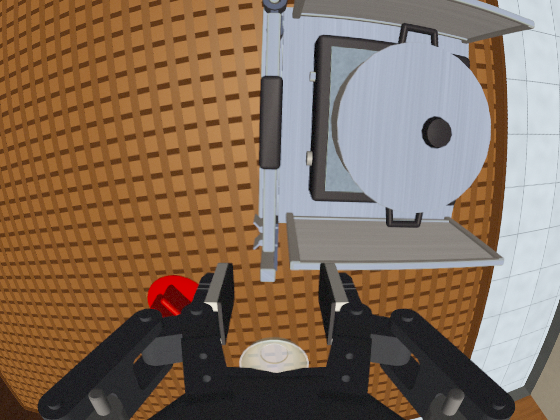

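View pics/s11a.png

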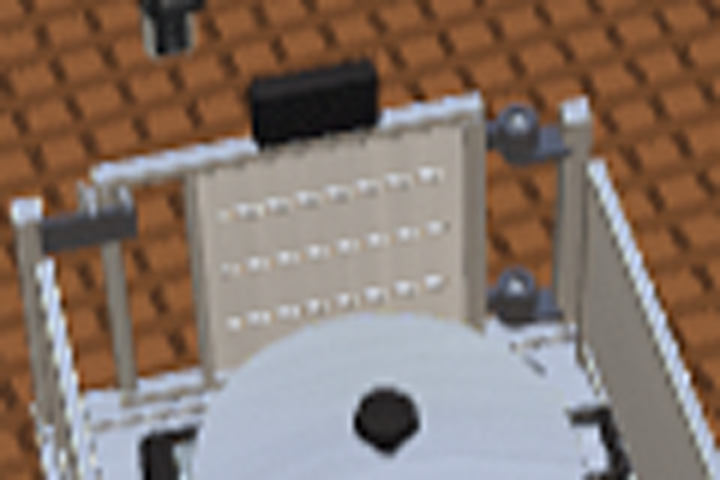

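```bash
python3 - <<'E'
from h import *
f=np.load("pics/w11.npz");p={k:f[k] for k in("K","rvec","tvec")}
im=cv2.imread("pics/w11.png")
cv2.imwrite("pics/w11a.png",cv2.resize(im[205:290,230:310],None,fx=7,fy=7,interpolation=2))
cv2.imwrite("pics/w11b.png",cv2.resize(im[0:60,230:330],None,fx=7,fy=7,interpolation=2))
a=onplane(p,272.,0+3.,.168,True)
r1=onplane(p,268.5,275.,.186,True);r0=onplane(p,272.,25.,.186,True);print(r0,r1,np.degrees(np.arctan2(*(r0-r1)[[1,0]])))
E
```

```text
[ 0.60364822 -0.00336096  0.186     ] [ 0.57917884 -0.19812734  0.186     ] 82.83919038319885
```

View pics/w11a.png

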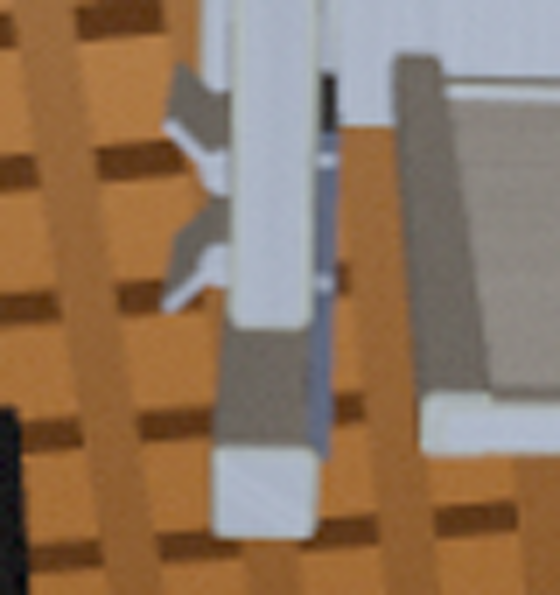

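View pics/w11b.png

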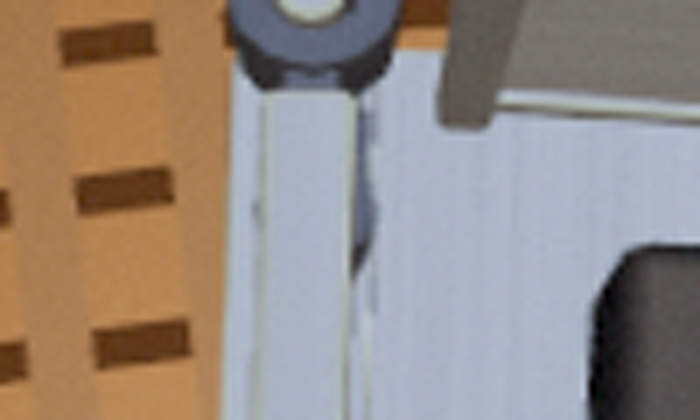

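Released: the plate now hides the bar in the scene view at crop (115,225), and the wrist view shows the bar past the lips at (258,235). I'll confirm with a light push by closed fingertips near the bar.

```bash
python3 -m crank '[{"slide":[0,-0.9,0],"turn":[0,0,0]},{"slide":[0,-0.9,0],"turn":[0,0,0]},{"slide":[0,0,0.9],"turn":[0,0,0]},{"slide":[0,0,0.9],"turn":[0,0,0]},{"slide":[0,0,0.9],"turn":[0,0,0]},{"slide":[0,0,0.9],"turn":[0,0,0]},{"slide":[0,0,0.6],"turn":[0,0,0]},{"slide":[0,0,0],"turn":[0,0,0]},{"slide":[0,0,0],"turn":[0,0,0]}]' -1 20; python3 -m crank '[{"slide":[0,0.4,0],"turn":[0,0,0]},{"slide":[0,0.3,0],"turn":[0,0,0]},{"slide":[0,0,0],"turn":[0,0,0]},{"slide":[0,0,0],"turn":[0,0,0]}]'
```

```text
time: 17.12
ee_pos: [0.5463, -0.1374, 0.176]
ee_rot: [-180.0, -0.0, 84.0]
force: [0.1, -0.3, -0.1]
gripper_width: 0.0003
time: 17.45
ee_pos: [0.5638, -0.1399, 0.1764]
ee_rot: [179.9, 0.0, 84.0]
force: [0.2, -0.2, 0.3]
gripper_width: -0.0001
```

```bash
python3 -m crank '[{"slide":[0,0.08,0],"turn":[0,0,0]},{"slide":[0,0,0],"turn":[0,0,0]}]'; python3 -m crank '[{"slide":[0,0.06,0],"turn":[0,0,0]},{"slide":[0,0,0],"turn":[0,0,0]}]'; python3 -m crank '[{"slide":[0,0.04,0],"turn":[0,0,0]},{"slide":[0,0,0],"turn":[0,0,0]}]'
```

```text
time: 17.62
ee_pos: [0.5655, -0.1402, 0.1759]
ee_rot: [180.0, 0.0, 84.0]
force: [-0.4, -0.2, 0.9]
gripper_width: -0.0001
time: 17.78
ee_pos: [0.567, -0.1404, 0.1757]
ee_rot: [180.0, 0.0, 83.9]
force: [0.3, 0.3, -0.2]
gripper_width: -0.0001
time: 17.95
ee_pos: [0.568, -0.1405, 0.1756]
ee_rot: [180.0, 0.0, 83.9]
force: [-0.4, 0.2, 0.4]
gripper_width: 0.0001
```

```bash
python3 -m crank '[{"slide":[0,0.04,0],"turn":[0,0,0]},{"slide":[0,0,0],"turn":[0,0,0]}]'; python3 -m crank '[{"slide":[0,0.04,0],"turn":[0,0,0]},{"slide":[0,0,0],"turn":[0,0,0]}]'; python3 -m crank '[{"slide":[0,0.04,0],"turn":[0,0,0]},{"slide":[0,0,0],"turn":[0,0,0]}]'
```

```text
time: 18.12
ee_pos: [0.569, -0.1406, 0.1756]
ee_rot: [-180.0, -0.0, 84.0]
force: [-0.2, 0.2, -0.7]
gripper_width: 0.0001
time: 18.28
ee_pos: [0.5698, -0.1407, 0.1756]
ee_rot: [-180.0, -0.0, 84.0]
force: [-1.5, -0.6, 0.5]
gripper_width: -0.0002
time: 18.45
ee_pos: [0.5707, -0.1408, 0.1756]
ee_rot: [-180.0, -0.0, 83.9]
force: [-2.5, 0.1, 0.9]
gripper_width: -0.0003
```

```bash
python3 -m crank '[{"slide":[0,0.03,0],"turn":[0,0,0]},{"slide":[0,0,0],"turn":[0,0,0]}]'; python3 -m crank '[{"slide":[0,0.03,0],"turn":[0,0,0]},{"slide":[0,0,0],"turn":[0,0,0]}]'; python3 -m crank '[{"slide":[0,0.03,0],"turn":[0,0,0]},{"slide":[0,0,0],"turn":[0,0,0]}]'
```

```text
time: 18.62
ee_pos: [0.5714, -0.1409, 0.1756]
ee_rot: [-180.0, -0.0, 83.9]
force: [-3.6, -0.2, 1.1]
gripper_width: -0.0
time: 18.78
ee_pos: [0.5722, -0.1409, 0.1756]
ee_rot: [-180.0, -0.0, 83.9]
force: [-4.7, -0.2, 0.9]
gripper_width: -0.0002
time: 18.95
ee_pos: [0.5729, -0.141, 0.1756]
ee_rot: [-180.0, -0.0, 84.0]
force: [-4.6, 0.6, 1.1]
gripper_width: 0.0001
```

```bash
python3 -m crank '[{"slide":[0,0.04,0],"turn":[0,0,0]},{"slide":[0,0,0],"turn":[0,0,0]}]'; python3 -m crank '[{"slide":[0,0.04,0],"turn":[0,0,0]},{"slide":[0,0,0],"turn":[0,0,0]}]'; python3 -m crank '[{"slide":[0,0.04,0],"turn":[0,0,0]},{"slide":[0,0,0],"turn":[0,0,0]}]';python3 - <<'E'
from h import *
im,d=snapshot("scene");cv2.imwrite("pics/s12.png",im[:,:,::-1]);cv2.imwrite("pics/s12a.png",cv2.resize(im[230:310,210:330,::-1],None,fx=6,fy=6,interpolation=2))
E
```

```text
time: 19.12
ee_pos: [0.5737, -0.1411, 0.1755]
ee_rot: [-179.9, -0.0, 83.9]
force: [-6.1, 0.1, 2.0]
gripper_width: 0.0002
time: 19.28
ee_pos: [0.5746, -0.1412, 0.1755]
ee_rot: [-179.9, -0.0, 83.9]
force: [-8.4, -0.8, 2.5]
gripper_width: 0.0004
time: 19.45
ee_pos: [0.5754, -0.1413, 0.1755]
ee_rot: [-179.9, -0.0, 83.9]
force: [-8.7, 0.4, 2.8]
gripper_width: -0.0002
```

View pics/s12a.png

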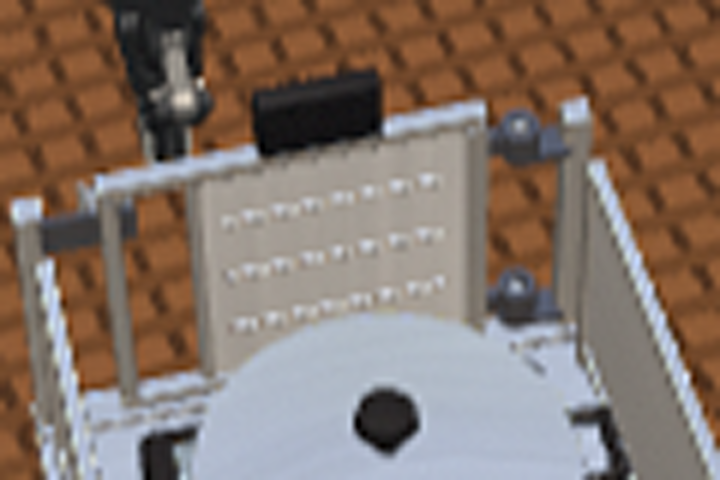

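```bash
python3 -m crank '[{"slide":[0,-0.2,0],"turn":[0,0,0]},{"slide":[0,-0.4,0],"turn":[0,0,0]},{"slide":[0,-0.8,0],"turn":[0,0,0]},{"slide":[0,-0.8,-0.4],"turn":[0,0,0]},{"slide":[0,0,-1],"turn":[0,0,0]},{"slide":[0,0,-1],"turn":[0,0,0]},{"slide":[0,0,-1],"turn":[0,0,0]},{"slide":[0,0,-1],"turn":[0,0,0]},{"slide":[0,0.8,0],"turn":[0,0,0]},{"slide":[0.8,0.8,0],"turn":[0,0,0]}]'; python3 -m crank '[{"slide":[0.2,0.4,0],"turn":[0,0,0]},{"slide":[0,0,0],"turn":[0,0,0]},{"slide":[0,0,0],"turn":[0,0,0]},{"slide":[0,0,0],"turn":[0,0,0]}]'; python3 - <<'E'
from h import *
s=manip.sense();print(s["force"])
p=camera_params("wrist");im,d=snapshot("wrist");cv2.imwrite("pics/w13.png",im[:,:,::-1]);np.savez("pics/w13.npz",d=d,**p)
im,d=snapshot("scene");cv2.imwrite("pics/s13.png",im[:,:,::-1]);cv2.imwrite("pics/s13a.png",cv2.resize(im[230:310,210:330,::-1],None,fx=6,fy=6,interpolation=2))
E
```

```text
time: 20.33
ee_pos: [0.5645, -0.1222, 0.2879]
ee_rot: [179.7, 0.1, 83.8]
force: [0.1, -0.2, -0.4]
gripper_width: 0.0
time: 20.67
ee_pos: [0.5735, -0.1162, 0.2857]
ee_rot: [180.0, 0.0, 83.9]
force: [0.2, -0.1, -0.6]
gripper_width: -0.0001
[ 0.16798701 -0.08887676 -0.62681265]
```

View pics/w13.png

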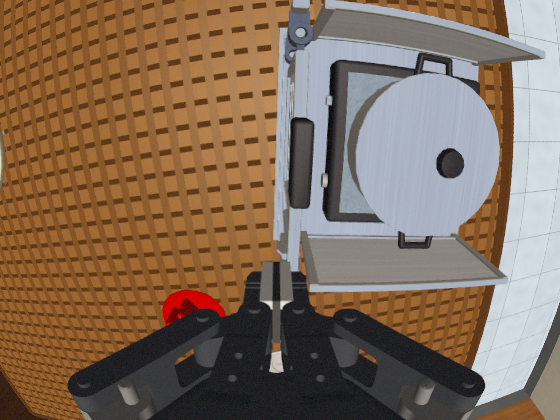

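View pics/s13a.png

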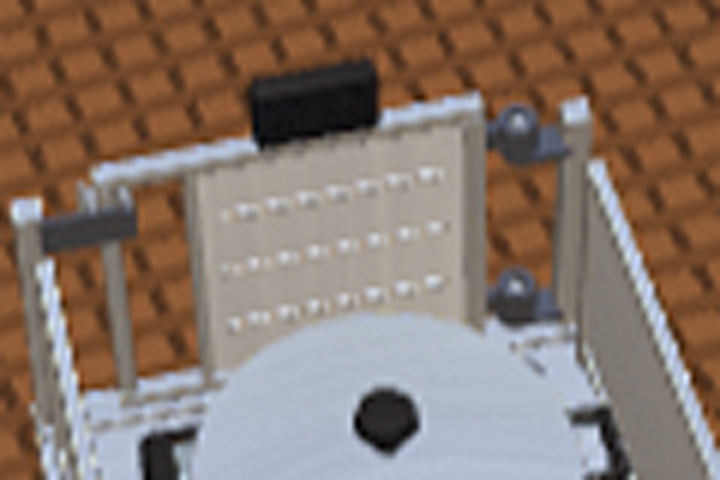

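View pics/s13.png

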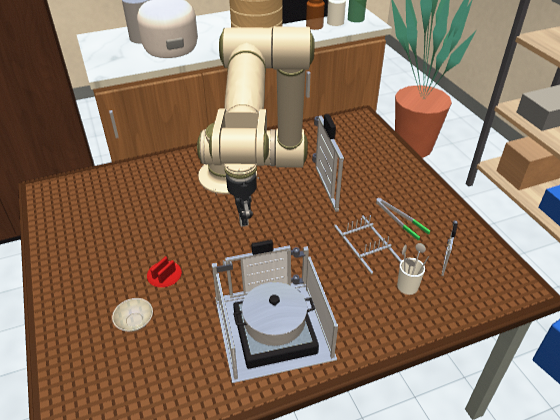

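```bash
python3 - <<'E'
from h import *
f=np.load("pics/w11.npz");p={k:f[k] for k in("K","rvec","tvec")};d=f["d"];R,t=RT(p);K=p["K"]
def z(u,v):
    x=(u-K[0,2])/K[0,0];y=(v-K[1,2])/K[1,1];r=np.hypot(x,y);c=np.array([np.sin(r)*x/r,np.sin(r)*y/r,np.cos(r)]);c*=d[v,u]/c[2]
    return (c-t)@R
print("rail far",np.median([z(u,v)[2] for u in(270,271,272) for v in range(40,70)]))
print("rail near",np.median([z(u,v)[2] for u in(268,269,270) for v in range(180,240)]))
print("handle",np.median([z(u,v)[2] for u in(269,270,271) for v in range(90,150)]))
print("Rpost",np.median([z(u,v)[2] for u in(267,268,269) for v in range(271,279)]))
E
```

```text
rail far 0.18481832570440776
rail near 0.1825461073688775
handle 0.22086678571128188
Rpost 0.16573212014582778
```

Rail top measures 0.183–0.185 m (0.186 if seated), so the sockets are down. Handing in.

```bash
python3 -c "
from rig import workorder,manip
print(workorder.close_job()); print(manip.sense()['time'])"
```

```text
the job is handed in; nothing more can be done
None
the job is handed in; nothing more can be done
```

I took the middle-sized leaf out of the rack and set both sockets on the pins with the leaf about 90° open. I then swung it shut until the edge bar snapped into the clip, let go and backed clear. The job was handed in at about 21 s.

**Hinge:** The sockets slid on without resistance and met the seats at TCP z 0.1853 m (0.186 expected), with about 6 N of contact force. After release the rail top measured 0.183–0.185 m (0.186 if seated) and the handle top 0.221 m (0.223 if seated), so both sockets look fully home.

**Clip:**
- **Snap:** The bar met the lips at about 80° with 4 N, snapped through, and reached a stop near 83°.
- **At rest:** The leaf's rail lies at 82.8°, and the bar is past the lips and touching the plate.
- **Push check:** A check push of up to about 9 N near the bar met a springy stop with no second snap, and the leaf came back to the same place.

**One disagreement:** While the leaf was pressed, the scene camera showed the bar drawn slightly over the clip's plate. Once released it sat behind the plate, as it should. I took this as give in the stop, but I could not confirm it.

The highest force I read was about 9 N, in that check push. The last picture shows the bystanders where they were and the robot touching nothing.

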